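Put a weighed core plug away in the rotary-lid sample box

TASK

The banded orange core plug on the balance has been weighed: store it in the yellow compartment of the round sample box. Turn the lid until its opening stands over the yellow compartment, lower the plug through the opening before letting it go, then turn the opening back over the dark solid section so that the box is closed. Leave everything else where it is.

Things in the scene. Friction and masses are not known exactly. Their poses are not given: they have to be found in the camera images.
- box: round grey sample box, 228 mm across its rim, 61 mm high without lid, fixed to the bench at any yaw. Six equal 60-degree sections, counterclockwise from above: dark solid section (centred on the box's +x axis, filled level with the rim), then yellow, blue, red, green, white compartments, named by the coloured strip on the rim outside the lid. Origin: centre of the underside, on the lid's axis; z up
- lid (a joint): angle of the cream lid (disc 197 mm across, 4 mm thick, top 66 mm above the bench) about the box's vertical axis, rad, counterclockwise from above; 0 = opening over the solid section, 1.047 = over the yellow compartment. Turns past all sections both ways, no clicks, steady drag of 0.07 N m, stays where left. Starts between -0.5 and 0.45
- opening (a point): centre of the opening in the lid, level with the lid's top, 65 mm from the lid's axis; turns with the lid (x points outwards from the axis). The opening is a 45-degree sector of the lid between 36 and 93 mm radius: about 50 mm wide and 57 mm long
- grip_bar (a point): black grip bar standing on the middle of the lid: 62 mm long, 14 mm thick, 34 mm high (top 100 mm above the bench). This point is on the lid's axis, 90 mm above the bench, 10 mm below the bar's top. The bar lies along this point's x, which points to the opening (white dash on that end); grip it across its 14 mm, along y
- yellow_bay (a point): middle of the empty yellow compartment's floor, 65 mm from the lid's axis, 8 mm above the bench. The compartment runs from 22 to 97 mm radius between 3 mm walls, 61 mm high; the lid's underside is 62 mm above the bench. (Other plugs stand in the blue and green compartments.)
- solid_section (a point): middle of the dark solid section's top, 65 mm from the lid's axis, 61 mm above the bench
- balance: light-grey bench balance, 180 mm wide, 255 mm deep, fixed; round steel pan 120 mm across, its top 70 mm above the bench; display slopes down towards the robot. Origin: on the bench under the pan's centre; z up
- plug: the core plug to store: upright cylinder of orange and rust-banded sandstone, 25 mm across and 50 mm tall, about 60 g, standing on the balance's pan. Origin: centre of its underside; z along its axis (up at the start)
- grey_plug: bystander: grey core plug, 25 x 50 mm, standing on the bench between the box and the balance; origin: centre of its underside
- dark_plug: bystander: black core plug, 25 x 50 mm, standing on the bench between the box and the balance; origin: centre of its underside
- brush: bystander: brush lying on the bench before the core box
- hammer: bystander: hammer lying on the left of the bench
- pen: bystander: white marker pen with black cap, 137 mm, lying on the right of the bench
- dropper: bystander: amber dropper bottle, 38 x 85 mm, standing on the right of the bench
- loupe: bystander: folding hand lens, 73 mm, lying on the left of the bench
- plug_middle (a point): the middle of the plug to store, on its axis, 25 mm from either end

How it is judged:
By the outcome, as a careful person would: the job done as asked, in the order asked, and still so for the second after the job is handed in, with the robot touching nothing.
It also fails if it takes over 61 s, if anything falls off the work surface, if the arm or the gripper's body presses on something with over 40 N, if the wrist force passes 120 N, or if a joint passes its speed limit or range.

ROBOT

A 6-joint arm with a two-finger parallel gripper is mounted at the origin on the work surface. World frame = base frame: x ahead of the robot, y to its left, z up, the work surface at z = 0. Lengths are in m, angles in rad, forces in N, time in s.
With the tool pointing down it reaches from about 0.225 to 0.875 m from the base axis. Payload 3.4 kg.
Tool frame: the origin (TCP) lies on the mounting face of the last link; the fingertips stand 173 mm ahead of it and the grasp point (between the pads) lies 155 mm ahead of it; z points along the fingers, y is the direction in which the jaws open and shut (so a half turn about z gives the same grasp; the last joint's range is limited). The gripper opens to 85 mm and grips with 20 to 120 N. Pads are 22 mm wide; open, the fingers measure 114 mm over their backs; the gripper's body (76 mm by 85 mm) begins 54 mm behind the grasp point. The pads swing forward as they close: fully open they stand 13 mm farther back than shut.
Start: joints at [0.983, 0.276, 1.505, -0, 1.361, -0.121], TCP at [0.259, 0.513, 0.405] pointing down, gripper open.
Joint ranges: [-2.89, 2.89], [-0.75, 2.08], [0.22, 2.7], [-1.18, 4.32], [0.11, 2.71], [-2.7, 2.7]. Speed limits (rad/s): [2.57, 2.57, 3.14, 3.14, 3.14, 3.14].

INTERFACE

Orientations are given as a unit quaternion [x, y, z, w].
In Python, from cell import env, grab_frame, camera_model, job_done, nets gives the robot as it stands. The module is installed in compiled form; this text tells all that it offers.
- The arm moves only by the tool jog_arm, never from a script. Its argument "plan" is a list of rows, each an object with "hand": the opening in per cent of the stroke, from 0 (shut) to 100 (fully open); "linear": the shift along the tool's x, y, z in m, a list of three; "yaw": the turn about the tool's z in rad. In form: [{"hand": hand, "linear": [dx, dy, dz], "yaw": yaw}, ...]. A call has 1 to 5 rows; each row is the pose to reach, as a shift and turn from the pose measured when the call began, along the tool's axes at that moment; what a row does not reach only later rows make up. A row lasts 1/12 s, in which the tool goes at most 41.7 mm and 7.16 degrees, less where a joint would pass 70% of its speed; a pose out of reach is approached as far as the arm can. A call with a gripper value outside its range is refused whole. The fingers move at their own pace and stop on an object; the grip force is fixed at half the most. Time passes only in rows, so rows that repeat a pose let the fingers close. It gives the time, the measured TCP pose, the force and the opening at its end, in the units of the state.
- env.get_state(): the state, without advancing time (a new reading comes with each control period).
- grab_frame(name): name is "scene" or "top" or "wrist"; returns the picture (384x512x3 uint8, red, green, blue); there is no depth.
- camera_model(name): a dict with "intrinsics" (3x3 intrinsics, pixels), "world_to_cam" (4x4, takes a point from world to camera coordinates); the wrist camera has in their place "mount" (4x4, takes a point from camera to tool coordinates, whose origin is the TCP and whose axes are the flange's). Camera axes: x right, y up, looking along -z (the intrinsics and any distortion apply to the point x, -y, -z); pixel columns grow to the right and rows downward; lengths in m; the calibration is good to about 2 mm. The wrist camera is an equidistant fisheye: a pixel r from the principal point sees the ray r / f radians off the axis. A picture is of the moment at which its call begins: read the wrist's pose just before it. camera_model takes no time and is no camera call.
- job_done(): hands the job in, once; it reports no verdict.
Trained networks look in the newest picture that a camera, given by its name, has taken for a name from the list of things; names that differ only in an ending like _2 or _b are one class to them, and where a whole thing is asked for, a point or a joint stands for the part that bears it (a point fixed in the world has none). Each returns a list of dicts, best first, with "conf" (0 to 1); they miss things now and then, are a little off and sometimes report something else, mostly with a low value. They report only what shows in the picture. A call takes as long as a camera call.
- nets.boxes_of(camera, label): "uv" ([column, row] in pixels, amid what is visible of it).
The state is a dict: "time_s": time; "qpos": joint angles; "joint_vel": joint speeds; "effort": joint torques, N m; "tool_pos": TCP position; "ee_rot": TCP orientation; "contact_force": force on the tool from outside, world axes, zero at the start; "wrist_torque": the same for the moment, N m; "gripper_width": finger opening in m.
Only numpy, scipy, OpenCV 4.12 (cv2) and the standard library are available. Lean on these libraries where they do the work, as an engineer would, in place of code of your own. Each camera call takes 0.05 s, during which the arm holds its last target.

## Working session

There is one attempt and no reset: what is moved stays moved. The work goes in short steps, Python scripts to look and compute and a tool call to move; the robot and the scene stay as the last step left them, time stands still between calls to the robot, and variables do not carry over. Pictures are saved under pics/ and viewed, and the job is handed in when it is done.

Besides the shell and the picture viewer there is one more tool, called as a command line: name --argument value ..., lists and objects as JSON in quotes. jog_arm: Moves the arm, as the interface text tells. Its arguments: {"type":"object","properties":{"plan":{"type":"array","items":{"type":"object","properties":{"hand":{"type":"number"},"linear":{"type":"array","items":{"type":"number"}},"yaw":{"type":"number"}}}}},"required":["plan"]}

```bash
mkdir -p pics; cat > h.py <<'E'
import numpy as np, cv2
from cell import env, grab_frame, camera_model, job_done, nets
from scipy.spatial.transform import Rotation as R
def snap(n,f):
    im=grab_frame(n); cv2.imwrite('pics/'+f,cv2.cvtColor(im,cv2.COLOR_RGB2BGR)); return im
def ray(cam,uv,st=None):
    m=camera_model(cam);K=np.array(m['intrinsics']);
    p=np.array([(uv[0]-K[0,2])/K[0,0],(uv[1]-K[1,2])/K[1,1]])
    if cam=='wrist':
        th=np.linalg.norm(p); d=np.array([*(p/max(th,1e-9)*np.sin(th)),np.cos(th)])
        d=np.array([d[0],-d[1],-d[2]]); M=np.array(m['mount'])
        Rt=R.from_quat(st['ee_rot']).as_matrix()
        return np.array(st['tool_pos'])+Rt@M[:3,3], Rt@M[:3,:3]@d
    if len([k for k in m if k not in('intrinsics','world_to_cam')]): print(m.keys())
    d=np.array([p[0],-p[1],-1]); W=np.array(m['world_to_cam'])
    Ri=W[:3,:3].T
    return -Ri@W[:3,3], Ri@d
def hit(cam,uv,z,st=None):
    o,d=ray(cam,uv,st); return o+d*(z-o[2])/d[2]
def proj(cam,P,st=None):
    m=camera_model(cam);K=np.array(m['intrinsics'])
    if cam=='wrist':
        Rt=R.from_quat(st['ee_rot']).as_matrix();M=np.array(m['mount'])
        c=M[:3,:3].T@(Rt.T@(np.array(P)-st['tool_pos'])-M[:3,3])
        c=np.array([c[0],-c[1],-c[2]]);r=np.hypot(c[0],c[1]);th=np.arctan2(r,c[2]);q=c[:2]/max(r,1e-9)*th
    else:
        W=np.array(m['world_to_cam']);c=W[:3,:3]@P+W[:3,3];q=np.array([c[0],-c[1]])/-c[2]
    return q*[K[0,0],K[1,1]]+K[:2,2]
E
python3 - <<'E'
from h import *
st=env.get_state();print(st)
for c in('scene','top','wrist'):
    snap(c,c+'0.png'); m=camera_model(c);print(c,{k:np.round(v,3).tolist() if not isinstance(v,str) else v for k,v in m.items()})
    for l in('plug','box','grip_bar','opening','balance','grey_plug','dark_plug'):
        print(l,[(np.round(b['uv'],1).tolist(),round(b['conf'],2)) for b in nets.boxes_of(c,l)[:3]])
E
```

```text
{'time_s': 0.0, 'qpos': array([ 9.83002519e-01,  2.76593540e-01,  1.50612206e+00,  1.88924901e-05,
        1.36067812e+00, -1.21014386e-01]), 'joint_vel': array([-0.00023659, -0.00204142,  0.00033299,  0.00322864,  0.00173239,
        0.00079735]), 'effort': array([ 5.62875684e-04, -4.16767108e+01, -2.45811385e+01, -6.50674019e-05,
        1.13140160e-02,  7.33609568e-06]), 'tool_pos': array([0.25865182, 0.5133115 , 0.40384466]), 'ee_rot': array([ 2.31278486e-01,  9.72887173e-01, -8.41363317e-04, -3.21176331e-04]), 'contact_force': array([-0.56172412, -1.04262199, -0.47748779]), 'wrist_torque': array([ 0.03365825,  0.02838855, -0.0529198 ]), 'gripper_width': 0.0854919280000753}
scene {'intrinsics': [[400.214, 0.0, 256.509], [0.0, 400.214, 198.482], [0.0, 0.0, 1.0]], 'world_to_cam': [[0.28, 0.96, 0.001, -0.185], [-0.825, 0.24, 0.512, 0.371], [0.492, -0.144, 0.859, -1.541], [0.0, 0.0, 0.0, 1.0]]}
plug [([301.4, 188.1], 0.6), ([195.7, 237.8], 0.26)]
box [([197.6, 234.7], 0.94)]
grip_bar [([192.7, 234.5], 0.69)]
opening [([191.2, 235.7], 0.71)]
balance [([295.6, 192.3], 0.62)]
grey_plug 
[... 174 characters left out ...]
orld_to_cam': [[-0.028, -1.0, 0.008, 0.032], [0.988, -0.026, 0.154, -0.519], [-0.154, 0.012, 0.988, -1.511], [0.0, 0.0, 0.0, 1.0]]}
plug [([197.1, 190.2], 0.59), ([305.6, 183.3], 0.37)]
box [([303.9, 180.4], 0.83)]
grip_bar [([304.7, 173.7], 0.97)]
opening [([309.4, 174.3], 0.84)]
balance [([196.4, 205.7], 0.69)]
grey_plug [([255.3, 201.8], 0.5)]
dark_plug [([304.4, 175.5], 0.4)]
wrist {'intrinsics': [[297.319, 0.0, 250.234], [0.0, 297.319, 186.463], [0.0, 0.0, 1.0]], 'mount': [[-0.0, 0.96, 0.28, 0.07], [1.0, 0.0, 0.0, 0.001], [0.0, 0.28, -0.96, 0.031], [0.0, 0.0, 0.0, 1.0]]}
plug []
box []
grip_bar []
opening []
balance [([114.8, 341.4], 0.71)]
grey_plug [([84.4, 370.1], 0.78)]
dark_plug []
```

```bash
python3 - <<'E'
import cv2
a=cv2.imread('pics/top0.png');cv2.imwrite('pics/top0z.png',cv2.resize(a[100:290,130:380],(800,600),interpolation=cv2.INTER_CUBIC))
a=cv2.imread('pics/scene0.png');cv2.imwrite('pics/scene0z.png',cv2.resize(a[130:310,120:360],(800,600),interpolation=cv2.INTER_CUBIC))
E
```

```text
(no output)
```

View pics/top0z.png

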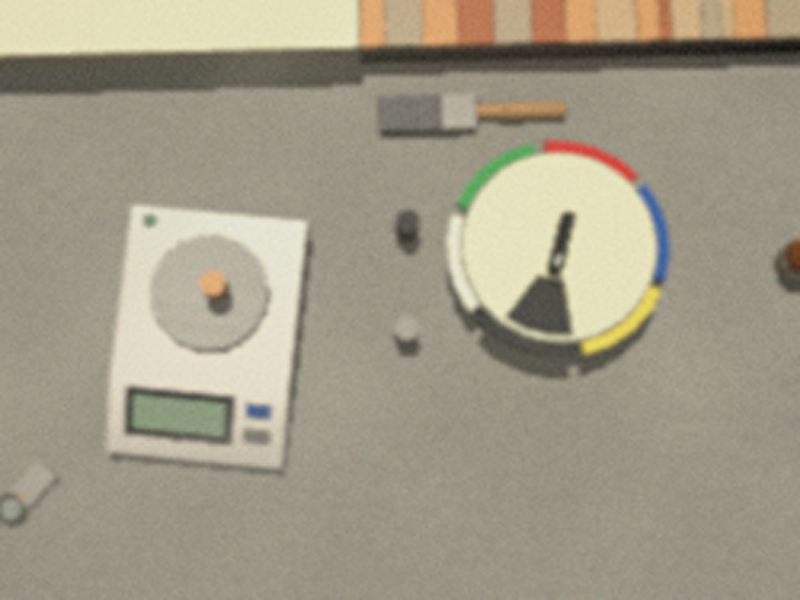

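View pics/scene0z.png

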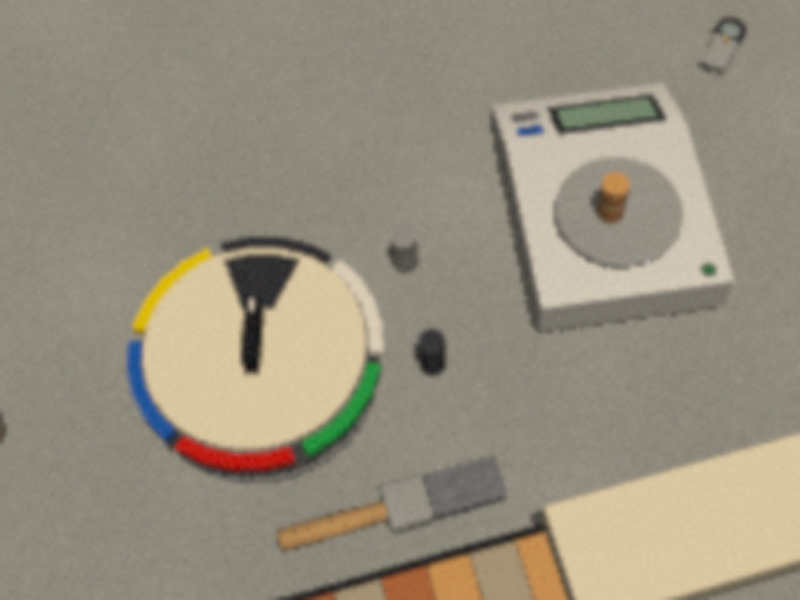

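```bash
ls pics; echo
```

```text
scene0.png
scene0z.png
top0.png
top0z.png
wrist0.png
```

```bash
cat > meas.py <<'E'
from h import *
from scipy.optimize import least_squares
def fitlid(cam,im,guess):
    hsv=cv2.cvtColor(im,cv2.COLOR_RGB2HSV)
    u,v=proj(cam,np.array([*guess,.066])).astype(int)
    # cream: bright, low-ish sat, warm
    L=im.astype(int); cream=((L[...,0]-L[...,2]>18)&(L[...,0]>165)&(L[...,1]>150)&(L[...,0]-L[...,1]<40)).astype(np.uint8)
    n,lab,s,c=cv2.connectedComponentsWithStats(cream)
    d=[(-s[i,4] if np.hypot(*(c[i]-[u,v]))<25 else 0) for i in range(1,n)]
    k=1+int(np.argmin(d)); m=(lab==k).astype(np.uint8)
    cn=max(cv2.findContours(m,0,cv2.CHAIN_APPROX_NONE)[0],key=cv2.contourArea)[:,0].astype(float)
    P=np.array([hit(cam,p,.066)[:2] for p in cn])
    f=least_squares(lambda q:np.hypot(*(P-q[:2]).T)-q[2],[*P.mean(0),.098],loss='soft_l1',f_scale=.002)
    return f.x,s[k,4]
def strips(cam,im,c):
    hsv=cv2.cvtColor(im,cv2.COLOR_RGB2HSV);H,S,V=[hsv[...,i].astype(int) for i in range(3)]
    uu,vv=np.meshgrid(range(512),range(384));o={}
    for n,cond,off in(('yellow',(H>20)&(H<34)&(S>120)&(V>120),1),('blue',(H>100)&(H<125)&(S>120),2),('red',((H<8)|(H>172))&(S>150),3),('green',(H>45)&(H<85)&(S>110),4)):
        i=np.argwhere(cond); P=np.array([hit(cam,(x[1],x[0]),.061)[:2] for x in i]); r=P-c; rr=np.hypot(*r.T); r=r[(rr>.095)&(rr<.12)]
        a=np.arctan2(r[:,1],r[:,0]); m=np.angle(np.exp(1j*a).mean()); e=np.sort(np.angle(np.exp(1j*(a-m))))
        mid=m+(np.percentile(e,3)+np.percentile(e,97))/2
        o[n]=(len(r),round(float(np.angle(np.exp(1j*(mid-off*np.pi/3)))),4))
    return o
E
python3 - <<'E'
from meas import *
for cam,g,gp,bb in(('top',(304.7,173.7),(197.1,190.2),(304.7,173.7)),('scene',(192.7,234.5),(301.4,188.1),(192.7,234.5))):
    im=cv2.cvtColor(cv2.imread(f'pics/{cam}0.png'),cv2.COLOR_BGR2RGB)
    c,a=fitlid(cam,im,hit(cam,g,.09)[:2]);print(cam,'lid',c,a,'bar net',hit(cam,bb,.085))
    print(strips(cam,im,c[:2]))
    # opening: dark pixels in lid sector, z .061
    gr=im.max(2); i=np.argwhere(gr<100);P=np.array([hit(cam,(x[1],x[0]),.062)[:2] for x in i])-c[:2];rr=np.hypot(*P.T)
    P=P[(rr>.045)&(rr<.09)];print('opening',len(P),np.arctan2(*P.mean(0)[::-1]),P.mean(0))
    hsv=cv2.cvtColor(im,cv2.COLOR_RGB2HSV).astype(int);m=((hsv[...,0]<18)&(hsv[...,1]>90)).astype(np.uint8)
    n,lab,s,cc=cv2.connectedComponentsWithStats(m)
    for k in range(1,n):
        if np.hypot(*(cc[k]-gp))<15:print('plug',s[k],cc[k],'z.095',hit(cam,cc[k],.095),'z.12',hit(cam,cc[k],.12))
    for l,uv in (('grey',{'top':(255.3,201.8),'scene':(241.9,206)}[cam]),):print(l,hit(cam,uv,.03))
oT,dT=ray('top',(197.1,190.2));oS,dS=ray('scene',(301.4,188.1))
E
```

```text
top lid [ 0.56505629 -0.15261638  0.10260657] 2786 bar net [ 0.57916019 -0.15582011  0.085     ]
{'yellow': (123, 2.7982), 'blue': (50, 2.7708), 'red': (67, 2.7669), 'green': (37, 2.7209)}Traceback (most recent call last):
  File "<stdin>", line 7, in <module>
  File "h.py", line 19, in hit
    o,d=ray(cam,uv,st); return o+d*(z-o[2])/d[2]
        ~~~^^^^^^^^^^^
  File "h.py", line 7, in ray
    m=camera_model(cam);K=np.array(m['intrinsics']);
ValueError: time passes only in moves, steps and waits
```

```bash
python3 - <<'E'
s=open('h.py').read()
s=s.replace("def snap","_cm={}\ndef CM(n):\n    if n not in _cm:_cm[n]=camera_model(n)\n    return _cm[n]\ndef snap",1).replace("m=camera_model(cam)","m=CM(cam)")
open('h.py','w').write(s)
E
cat > m1.py <<'E'
from meas import *
for cam,g,gp,bb in(('top',(304.7,173.7),(197.1,190.2),(304.7,173.7)),('scene',(192.7,234.5),(301.4,188.1),(192.7,234.5))):
    im=cv2.cvtColor(cv2.imread(f'pics/{cam}0.png'),cv2.COLOR_BGR2RGB)
    c,a=fitlid(cam,im,hit(cam,g,.09)[:2]);print(cam,'lid',c,a,'bar net',hit(cam,bb,.085))
    print(strips(cam,im,c[:2]))
    gr=im.max(2); i=np.argwhere(gr<100);P=np.array([hit(cam,(x[1],x[0]),.062)[:2] for x in i])-c[:2];rr=np.hypot(*P.T)
    P=P[(rr>.045)&(rr<.09)];print('opening',len(P),np.arctan2(*P.mean(0)[::-1]),P.mean(0))
    hsv=cv2.cvtColor(im,cv2.COLOR_RGB2HSV).astype(int);m=((hsv[...,0]<18)&(hsv[...,1]>90)).astype(np.uint8)
    n,lab,s,cc=cv2.connectedComponentsWithStats(m)
    for k in range(1,n):
        if np.hypot(*(cc[k]-gp))<15:print('plug',s[k],cc[k],'z.095',hit(cam,cc[k],.095),'z.12',hit(cam,cc[k],.12))
    for l,uv in (('grey',{'top':(255.3,201.8),'scene':(241.9,206)}[cam]),):print(l,hit(cam,uv,.03))
    print('cam',ray(cam,(250,190))[0])
E
python3 m1.py
```

```text
top lid [ 0.56505629 -0.15261638  0.10260657] 2786 bar net [ 0.57916019 -0.15582011  0.085     ]
{'yellow': (123, 2.7982), 'blue': (50, 2.7708), 'red': (67, 2.7669), 'green': (37, 2.7209)}
opening 168 2.8947096244272124 [-0.06188195  0.01559576]
plug [193 186   8   9  52] [196.36538462 189.82692308] z.095 [0.53390423 0.19220874 0.095     ] z.12 [0.5296292  0.18957325 0.12      ]
grey [0.49976514 0.00479827 0.03      ]
cam [0.28121994 0.03643275 1.57267422]
scene lid [ 0.56801741 -0.1586132   0.09656152] 3045 bar net [ 0.57970353 -0.16862785  0.085     ]
{'yellow': (130, 2.7678), 'blue': (112, 2.7779), 'red': (195, 2.751), 'green': (162, 2.7508)}
opening 190 2.8800129651792794 [-0.06652348  0.01780925]
plug [299 182  10  15 104] [303.51923077 188.47115385] z.095 [0.52636618 0.18947806 0.095     ] z.12 [0.54054229 0.18171077 0.12      ]
grey [ 4.96942901e-01 -4.03240350e-04  3.00000000e-02]
cam [ 1.11515194 -0.13312568  1.1333415 ]
```

```bash
cat >> h.py <<'E'
def go(x,y,z,th=None):
    st=env.get_state(); Rt=R.from_quat(st['ee_rot']).as_matrix(); d=Rt.T@(np.array([x,y,z])-st['tool_pos'])
    cur=np.arctan2(Rt[1,0],Rt[0,0]); yaw=0 if th is None else -np.angle(np.exp(1j*(th-cur)))
    print('t',round(st['time_s'],2),'pos',st['tool_pos'].round(4),'th',round(cur,4),'j6',round(st['qpos'][5],3),'tilt',Rt[:,2].round(4),'w',round(st['gripper_width'],4),'F',st['contact_force'].round(1))
    print('LINEAR',d.round(4),'YAW',round(yaw,4),'rows',np.linalg.norm(d)/.0417,abs(yaw)/.125)
E
python3 -c "
from h import *
go(.567,-.156,.40,2.885)"
```

```text
t 1.2 pos [0.2588 0.5135 0.4047] th 2.6747 j6 -0.121 tilt [ 1.e-04  1.e-04 -1.e+00] w 0.0856 F [ 0.2 -0.6  0.1]
LINEAR [-0.5766 -0.4591  0.0047] YAW -0.2103 rows 17.674539445569433 1.6823254000269507
```

jog_arm --plan '[{"hand": 100,"linear": [-0.577,-0.459,0.005],"yaw": 0},{"hand": 100,"linear": [-0.577,-0.459,0.005],"yaw": 0},{"hand": 100,"linear": [-0.577,-0.459,0.005],"yaw": 0},{"hand": 100,"linear": [-0.577,-0.459,0.005],"yaw": 0},{"hand": 100,"linear": [-0.577,-0.459,0.005],"yaw": 0}]'

```text
time_s: 1.62
tool_pos: [0.3462, 0.3227, 0.4034]
ee_rot: [0.231, 0.973, 0.0, 0.0]
contact_force: [0.6, -0.2, -0.2]
gripper_width: 0.0852
```

```bash
python3 -c "
from h import *
go(.567,-.156,.40,2.885)"
```

```text
t 1.62 pos [0.3462 0.3227 0.4034] th 2.6758 j6 -0.502 tilt [ 6.e-04  2.e-04 -1.e+00] w 0.0852 F [ 0.6 -0.2 -0.2]
LINEAR [-0.4122 -0.3285  0.0034] YAW -0.2092 rows 12.641157507212673 1.673346947337624
```

jog_arm --plan '[{"hand": 100,"linear": [-0.412,-0.328,0.003],"yaw": 0},{"hand": 100,"linear": [-0.412,-0.328,0.003],"yaw": 0},{"hand": 100,"linear": [-0.412,-0.328,0.003],"yaw": 0},{"hand": 100,"linear": [-0.412,-0.328,0.003],"yaw": 0},{"hand": 100,"linear": [-0.412,-0.328,0.003],"yaw": 0}]'

```text
time_s: 2.03
tool_pos: [0.4334, 0.1331, 0.4025]
ee_rot: [0.231, 0.973, 0.0, 0.001]
contact_force: [0.5, -0.1, -0.8]
gripper_width: 0.0852
```

```bash
python3 -c "
from h import *
go(.567,-.156,.40,2.885)"
```

```text
t 2.03 pos [0.4334 0.1331 0.4025] th 2.6759 j6 -0.961 tilt [ 1.5e-03  5.0e-04 -1.0e+00] w 0.0852 F [ 0.5 -0.1 -0.8]
LINEAR [-0.2492 -0.1984  0.0026] YAW -0.2091 rows 7.637902194379492 1.6726648267443949
```

jog_arm --plan '[{"hand": 100,"linear": [-0.249,-0.198,0.003],"yaw": -0.1},{"hand": 100,"linear": [-0.249,-0.198,0.003],"yaw": -0.209},{"hand": 100,"linear": [-0.249,-0.198,0.003],"yaw": -0.209},{"hand": 100,"linear": [-0.249,-0.198,0.003],"yaw": -0.209},{"hand": 100,"linear": [-0.249,-0.198,0.003],"yaw": -0.209}]'

```text
time_s: 2.45
tool_pos: [0.5193, -0.0532, 0.4007]
ee_rot: [0.128, 0.992, 0.0, 0.001]
contact_force: [0.7, 0.3, 0.9]
gripper_width: 0.0854
```

```bash
python3 -c "
from h import *
go(.567,-.156,.37,2.885)"
```

```text
t 2.45 pos [ 0.5193 -0.0532  0.4007] th 2.8845 j6 -1.55 tilt [ 2.2e-03  6.0e-04 -1.0e+00] w 0.0854 F [0.7 0.3 0.9]
LINEAR [-0.0722 -0.0874  0.0308] YAW -0.0005 rows 2.816153083554296 0.004059607484620642
```

jog_arm --plan '[{"hand": 100,"linear": [-0.072,-0.087,0.03],"yaw": 0},{"hand": 100,"linear": [-0.072,-0.087,0.03],"yaw": 0},{"hand": 100,"linear": [-0.072,-0.087,0.03],"yaw": 0},{"hand": 100,"linear": [-0.072,-0.087,0.03],"yaw": 0}]'

```text
time_s: 2.78
tool_pos: [0.569, -0.1614, 0.3683]
ee_rot: [0.131, 0.991, -0.001, 0.001]
contact_force: [0.4, -0.1, -0.3]
gripper_width: 0.0852
```

```bash
python3 -c "
from h import *
go(.567,-.156,.25,2.885)
st=env.get_state(); im=snap('wrist','w1.png')
print(proj('wrist',np.array([.567,-.156,.1]),st))
cv2.imwrite('pics/w1z.png',cv2.resize(cv2.imread('pics/w1.png'),(800,600),interpolation=cv2.INTER_CUBIC))
import pickle;pickle.dump(st,open('st1.pkl','wb'))"
```

```text
t 2.78 pos [ 0.569  -0.1614  0.3683] th 2.8798 j6 -1.702 tilt [ 0.0018 -0.0026 -1.    ] w 0.0852 F [ 0.4 -0.1 -0.3]
LINEAR [0.0036 0.0049 0.1183] YAW -0.0052 rows 2.8409390262128182 0.04155114573211449
[255.82113418 182.20291585]
```

View pics/w1z.png

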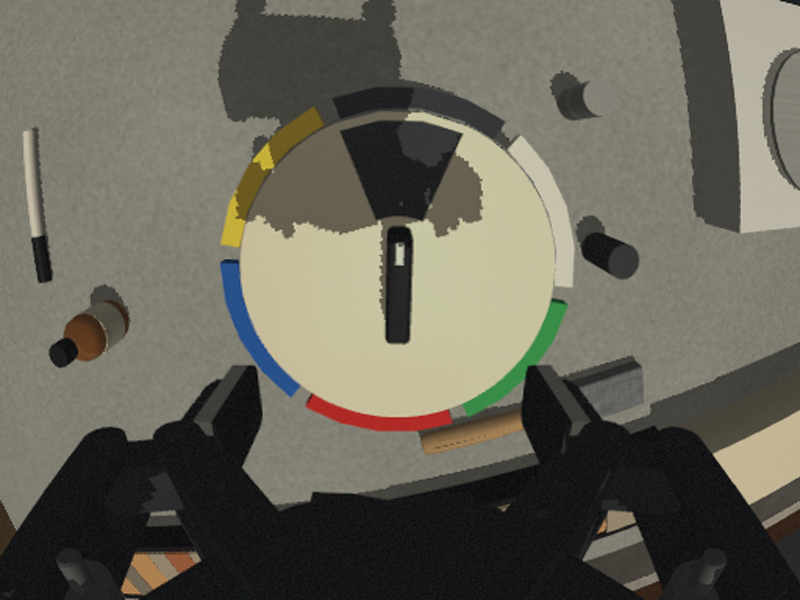

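```bash
cat > m2.py <<'E'
from h import *
from scipy.optimize import least_squares
import sys,pickle
st=pickle.load(open(sys.argv[2],'rb')); im=cv2.cvtColor(cv2.imread('pics/'+sys.argv[1]),cv2.COLOR_BGR2RGB)
hsv=cv2.cvtColor(im,cv2.COLOR_RGB2HSV).astype(int);H,S,V=hsv[...,0],hsv[...,1],hsv[...,2]
def pts(cond,z,c,r0,r1):
    i=np.argwhere(cond);P=np.array([hit('wrist',(x[1],x[0]),z,st)[:2] for x in i]);r=np.hypot(*(P-c).T);return P[(r>r0)&(r<r1)]
c=np.array([.567,-.156])
C={'yellow':((H>20)&(H<34)&(S>170),1),'blue':((H>100)&(H<125)&(S>120),2),'red':(((H<8)|(H>172))&(S>150),3),'green':((H>45)&(H<85)&(S>110),4)}
for it in range(3):
    D={n:pts(k,.061,c,.09,.125) for n,(k,o) in C.items()}
    P=np.vstack(list(D.values()))
    f=least_squares(lambda q:np.hypot(*(P-q[:2]).T)-q[2],[*c,.106],loss='soft_l1',f_scale=.003);c=f.x[:2]
print('box centre',f.x,len(P))
for n,p in D.items():
    a=np.arctan2(*(p-c).T[::-1]);m=np.angle(np.exp(1j*a).mean());e=np.angle(np.exp(1j*(a-m)));mid=m+(np.percentile(e,2)+np.percentile(e,98))/2
    print(n,len(p),'yaw',np.angle(np.exp(1j*(mid-C[n][1]*np.pi/3))).round(4),'span',np.ptp(e).round(3))
B=pts((V<60),.1,c,0,.034).astype(np.float32)
r=cv2.minAreaRect(B*1000);print('bar rect',r,len(B),'mean',B.mean(0)); w,vv=np.linalg.eigh(np.cov(B.T));d=vv[:,1];print('bar ang',np.arctan2(d[1],d[0]),np.arctan2(-d[1],-d[0]))
O=pts((V<70),.064,c,.05,.088);print('opening ang',np.arctan2(*(O-c).mean(0)[::-1]),len(O))
E
python3 m2.py w1.png st1.pkl
```

```text
box centre [ 0.570871   -0.15792638  0.10726169] 3944
yellow 1227 yaw 2.7465 span 0.937
blue 992 yaw 2.7407 span 0.961
red 834 yaw 2.7537 span 0.953
green 891 yaw 2.7676 span 0.963
bar rect ((568.4756469726562, -157.23123168945312), (13.04399299621582, 62.487552642822266), 74.8175277709961) 1023 mean [ 0.5685735  -0.15762539]
bar ang 2.8666641850362655 -0.2749284685535276
opening ang 2.8609388479052784 2426
```

```bash
python3 -c "
from h import *
go(.5695,-.1575,.248,2.866)"
```

```text
t 2.83 pos [ 0.5678 -0.1587  0.369 ] th 2.8805 j6 -1.701 tilt [ 4.e-04  7.e-04 -1.e+00] w 0.0854 F [0.2 0.8 0.1]
LINEAR [-0.0013  0.0015  0.121 ] YAW 0.0145 rows 2.9026777853535024 0.1159469799622812
```

jog_arm --plan '[{"hand": 100,"linear": [-0.001,0.0015,0.0],"yaw": 0.0145},{"hand": 100,"linear": [-0.001,0.0015,0.025],"yaw": 0.0145},{"hand": 100,"linear": [-0.001,0.0015,0.04],"yaw": 0.0145},{"hand": 100,"linear": [-0.001,0.0015,0.04],"yaw": 0.0145},{"hand": 100,"linear": [-0.001,0.0015,0.04],"yaw": 0.0145}]'

```text
time_s: 3.25
tool_pos: [0.5688, -0.1561, 0.3291]
ee_rot: [0.137, 0.991, 0.001, -0.001]
contact_force: [-0.1, 0.3, 0.0]
gripper_width: 0.085
```

```bash
python3 -c "
from h import *
st=env.get_state(); im=snap('wrist','w2.png')
import pickle;pickle.dump(st,open('st2.pkl','wb'))
go(.5695,-.1575,.248,2.866)"; python3 m2.py w2.png st2.pkl
```

```text
t 3.3 pos [ 0.5693 -0.1564  0.33  ] th 2.8671 j6 -1.683 tilt [ 1.4e-03  5.0e-04 -1.0e+00] w 0.0857 F [-1.   0.1  0.8]
LINEAR [-0.0004 -0.001   0.082 ] YAW 0.0011 rows 1.967351514367582 0.00853444982778484
box centre [ 0.57096858 -0.1579218   0.1073959 ] 4094
yellow 1608 yaw 2.7452 span 0.945
blue 812 yaw 2.7391 span 0.964
red 903 yaw 2.7555 span 0.964
green 771 yaw 2.7707 span 0.972
bar rect ((568.475341796875, -157.617919921875), (12.992937088012695, 61.84612274169922), 74.59647369384766) 1418 mean [ 0.5682078  -0.15739952]
bar ang 2.865713481743787 -0.27587917184600613
opening ang 2.8638747017049373 3283
```

View pics/w2.png

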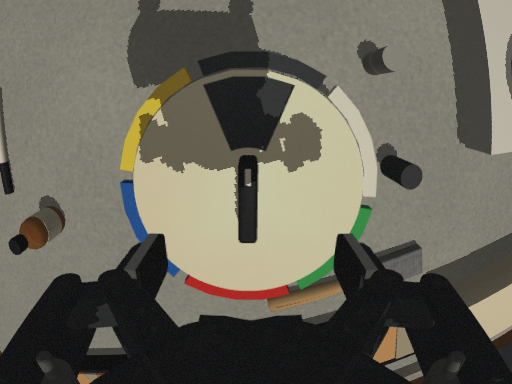

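The wrist view agrees with itself: the bar is centred in the picture at (248, 200), along tool x, with the fingers clear on both sides. Descending to grip.

jog_arm --plan '[{"hand": 100,"linear": [0,-0.001,0.035],"yaw": 0.001},{"hand": 100,"linear": [0,-0.001,0.06],"yaw": 0.001},{"hand": 100,"linear": [0,-0.001,0.082],"yaw": 0.001},{"hand": 60,"linear": [0,-0.001,0.082],"yaw": 0.001},{"hand": 40,"linear": [0,-0.001,0.082],"yaw": 0.001}]'

```text
time_s: 3.72
tool_pos: [0.5693, -0.157, 0.2487]
ee_rot: [0.137, 0.991, 0.0, 0.001]
contact_force: [0.6, -0.4, 0.8]
gripper_width: 0.0639
```

```bash
python3 -c "
from h import *
go(.5695,-.1575,.248,2.866)"
```

```text
t 3.72 pos [ 0.5693 -0.157   0.2487] th 2.8664 j6 -1.683 tilt [ 1.4e-03  6.0e-04 -1.0e+00] w 0.0639 F [ 0.6 -0.4  0.8]
LINEAR [-0.0003 -0.0004  0.0007] YAW 0.0004 rows 0.020632226208668 0.003120783809848149
```

jog_arm --plan '[{"hand": 20,"linear": [0,-0.0005,0],"yaw": 0},{"hand": 10,"linear": [0,-0.0005,0],"yaw": 0},{"hand": 0,"linear": [0,-0.0005,0],"yaw": 0},{"hand": 0,"linear": [0,-0.0005,0],"yaw": 0},{"hand": 0,"linear": [0,-0.0005,0],"yaw": 0}]'

```text
time_s: 4.13
tool_pos: [0.5696, -0.1581, 0.2504]
ee_rot: [0.137, 0.991, -0.001, 0.002]
contact_force: [-2.5, -1.0, 6.8]
gripper_width: 0.0126
```

jog_arm --plan '[{"hand": 0,"linear": [0,0,0],"yaw": 0},{"hand": 0,"linear": [0,0,0],"yaw": 0},{"hand": 0,"linear": [0,0,0],"yaw": 0}]'

```text
time_s: 4.38
tool_pos: [0.5696, -0.1581, 0.2505]
ee_rot: [0.137, 0.991, -0.0, 0.002]
contact_force: [-0.6, 0.4, -0.4]
gripper_width: 0.0126
```

```bash
python3 -c "
from h import *
go(.5695,-.1575,.248,3.799)"
```

```text
t 4.38 pos [ 0.5696 -0.1581  0.2505] th 2.8668 j6 -1.684 tilt [ 0.0038 -0.0015 -1.    ] w 0.0126 F [-0.6  0.4 -0.4]
LINEAR [0.0002 0.0005 0.0025] YAW -0.9322 rows 0.060722637445295755 7.457694286499514
```

jog_arm --plan '[{"hand": 0,"linear": [0,0,0],"yaw": -0.08},{"hand": 0,"linear": [0,0,0],"yaw": -0.16},{"hand": 0,"linear": [0,0,0],"yaw": -0.24},{"hand": 0,"linear": [0,0,0],"yaw": -0.32},{"hand": 0,"linear": [0,0,0],"yaw": -0.4}]'

```text
time_s: 4.8
tool_pos: [0.5696, -0.1577, 0.2505]
ee_rot: [-0.064, 0.998, -0.0, 0.002]
contact_force: [-0.0, 0.7, -1.4]
gripper_width: 0.013
```

```bash
python3 -c "
from h import *
go(.5695,-.1575,.2505,3.799)"
```

```text
t 4.8 pos [ 0.5696 -0.1577  0.2505] th -3.0133 j6 -2.088 tilt [ 3.8e-03 -3.0e-04 -1.0e+00] w 0.013 F [-0.   0.7 -1.4]
LINEAR [ 0.0001  0.0002 -0.    ] YAW -0.5291 rows 0.005435805929331768 4.23261709676744
```

jog_arm --plan '[{"hand": 0,"linear": [0,0,0],"yaw": -0.1},{"hand": 0,"linear": [0,0,0],"yaw": -0.2},{"hand": 0,"linear": [0,0,0],"yaw": -0.3},{"hand": 0,"linear": [0,0,0],"yaw": -0.4},{"hand": 0,"linear": [0,0,0],"yaw": -0.47}]'

```text
time_s: 5.22
tool_pos: [0.5695, -0.1573, 0.2505]
ee_rot: [-0.297, 0.955, -0.0, 0.002]
contact_force: [-0.9, 1.1, 0.6]
gripper_width: 0.0127
```

```bash
python3 -c "
from h import *
go(.5695,-.1575,.2505,3.799)"
```

```text
t 5.22 pos [ 0.5695 -0.1573  0.2505] th -2.5395 j6 -2.562 tilt [ 0.0033  0.001  -1.    ] w 0.0127 F [-0.9  1.1  0.6]
LINEAR [ 0.0001 -0.0002 -0.    ] YAW -0.0553 rows 0.004138675365687527 0.4425486875004035
```

jog_arm --plan '[{"hand": 0,"linear": [0,0,0],"yaw": -0.03},{"hand": 0,"linear": [0,0,0],"yaw": -0.055},{"hand": 0,"linear": [0,0,0],"yaw": -0.055},{"hand": 0,"linear": [0,0,0],"yaw": -0.055}]'

```text
time_s: 5.55
tool_pos: [0.5694, -0.1573, 0.2505]
ee_rot: [-0.322, 0.947, 0.0, 0.002]
contact_force: [-0.2, -0.0, -0.2]
gripper_width: 0.0129
```

jog_arm --plan '[{"hand": 60,"linear": [0,0,0],"yaw": 0},{"hand": 60,"linear": [0,0,0],"yaw": 0},{"hand": 60,"linear": [0,0,0],"yaw": 0},{"hand": 60,"linear": [0,0,0],"yaw": 0},{"hand": 60,"linear": [0,0,0],"yaw": 0}]'

```text
time_s: 5.97
tool_pos: [0.5695, -0.1573, 0.2506]
ee_rot: [-0.322, 0.947, 0.0, 0.002]
contact_force: [0.3, 0.2, 0.2]
gripper_width: 0.0514
```

jog_arm --plan '[{"hand": 100,"linear": [0,0,-0.03],"yaw": 0},{"hand": 100,"linear": [0,0,-0.06],"yaw": 0},{"hand": 100,"linear": [0,0,-0.09],"yaw": 0},{"hand": 100,"linear": [0,0,-0.11],"yaw": 0},{"hand": 100,"linear": [0,0,-0.11],"yaw": 0}]'

```text
time_s: 6.38
tool_pos: [0.5703, -0.1578, 0.3659]
ee_rot: [-0.322, 0.947, -0.003, 0.006]
contact_force: [1.1, -0.7, 0.5]
gripper_width: 0.0857
```

```bash
python3 -c "
from h import *
st=env.get_state(); im=snap('wrist','w3.png')
import pickle;pickle.dump(st,open('st3.pkl','wb'))
go(.529,.189,.36,3.799)"; python3 m2.py w3.png st3.pkl
```

```text
t 6.43 pos [ 0.5697 -0.1576  0.3634] th -2.4852 j6 -2.616 tilt [ 0.0089 -0.0012 -1.    ] w 0.0857 F [-0.8  0.1 -1.2]
LINEAR [-0.1792  0.2995  0.0026] YAW -0.001 rows 8.3697202700283 0.008120170346527716
box centre [ 0.57069075 -0.15745175  0.10738148] 4393
yellow 1337 yaw 2.7561 span 0.928
blue 1282 yaw 2.745 span 0.943
red 979 yaw 2.7425 span 0.957
green 795 yaw 2.756 span 0.956
bar rect ((568.5240478515625, -158.8206787109375), (62.62688064575195, 12.96442699432373), 37.43303680419922) 1061 mean [ 0.56888014 -0.15902853]
bar ang -2.48823740891802 0.6533552446717731
opening ang -2.8619765540752904 5
```

View pics/w3.png

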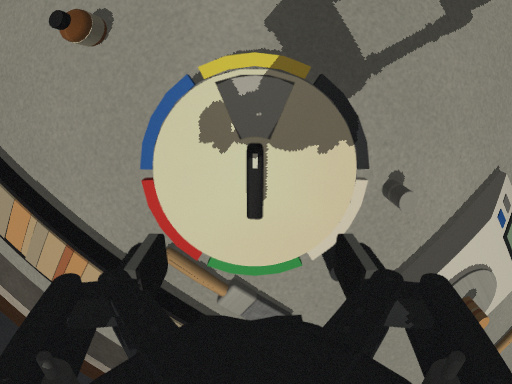

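The picture shows the opening (255, 100) standing squarely inside the yellow strip (255, 65), and the lid measures about 1.045. Next is the plug.

jog_arm --plan '[{"hand": 100,"linear": [-0.179,0.3,0],"yaw": 0},{"hand": 100,"linear": [-0.179,0.3,0],"yaw": 0},{"hand": 100,"linear": [-0.179,0.3,0],"yaw": 0},{"hand": 100,"linear": [-0.179,0.3,0],"yaw": 0},{"hand": 100,"linear": [-0.179,0.3,0],"yaw": 0}]'

```text
time_s: 6.85
tool_pos: [0.5437, 0.0511, 0.3601]
ee_rot: [-0.322, 0.947, -0.001, 0.003]
contact_force: [1.6, -0.3, 0.1]
gripper_width: 0.0852
```

```bash
python3 -c "
from h import *
go(.529,.189,.36,3.799)"
```

```text
t 6.85 pos [0.5437 0.0511 0.3601] th -2.4861 j6 -2.259 tilt [ 0.0059 -0.001  -1.    ] w 0.0852 F [ 1.6 -0.3  0.1]
LINEAR [-7.240e-02  1.183e-01 -1.000e-04] YAW -0.0019 rows 3.3254244530804846 0.01502822310196254
```

jog_arm --plan '[{"hand": 100,"linear": [-0.072,0.118,0],"yaw": 0},{"hand": 100,"linear": [-0.072,0.118,0],"yaw": 0},{"hand": 100,"linear": [-0.072,0.118,0],"yaw": 0},{"hand": 100,"linear": [-0.072,0.118,0],"yaw": 0},{"hand": 100,"linear": [-0.072,0.118,0],"yaw": 0}]'

```text
time_s: 7.27
tool_pos: [0.5276, 0.192, 0.3582]
ee_rot: [-0.324, 0.946, -0.0, 0.001]
contact_force: [0.3, 0.3, -0.0]
gripper_width: 0.0853
```

jog_arm --plan '[{"hand": 100,"linear": [0,0,0],"yaw": 0}]'

```text
time_s: 7.35
tool_pos: [0.5272, 0.1925, 0.3569]
ee_rot: [-0.325, 0.946, -0.001, 0.0]
contact_force: [-0.2, 0.1, -0.1]
gripper_width: 0.0856
```

```bash
python3 -c "
from h import *
st=env.get_state(); im=snap('wrist','w4.png')
print([(np.round(b['uv'],1),b['conf']) for b in nets.boxes_of('wrist','plug')])
print('expect',proj('wrist',np.array([.529,.189,.12]),st),proj('wrist',np.array([.529,.189,.07]),st))
import pickle;pickle.dump(st,open('st4.pkl','wb'))
go(.529,.189,.30,3.799)
hsv=cv2.cvtColor(im,cv2.COLOR_RGB2HSV).astype(int);m=((hsv[...,0]<18)&(hsv[...,1]>90)).astype(np.uint8)
n,lab,s,cc=cv2.connectedComponentsWithStats(m)
print([(s[k],cc[k].round(1)) for k in range(1,n) if s[k,4]>100])
cv2.imwrite('pics/w4z.png',cv2.resize(cv2.imread('pics/w4.png')[100:300,120:386],(798,600),interpolation=cv2.INTER_CUBIC))"
```

```text
[(array([243.8, 195.2]), 0.72)]
expect [246.51339597 198.1516844 ] [247.30463815 180.37137963]
t 7.45 pos [0.5272 0.1916 0.3569] th -2.4814 j6 -2.006 tilt [ 1.e-04 -8.e-04 -1.e+00] w 0.0852 F [ 0.9 -0.6 -1. ]
LINEAR [ 0.0002 -0.0031  0.0569] YAW 0.0028 rows 1.3659191323200848 0.02256014084386689
[(array([ 228,  170,   34,   48, 1235], dtype=int32), array([244.9, 194.8])), (array([  0, 222,   9,  42, 202], dtype=int32), array([  2.4, 239.3])), (array([447, 224,  57,  67, 963], dtype=int32), array([476.3, 256.8])), (array([ 18, 249,  22,  39, 338], dtype=int32), array([ 27. , 266.4])), (array([  0, 305,  22,  28, 291], dtype=int32), array([  8.9, 319.4])), (array([ 77, 367,  21,  17, 187], dtype=int32), array([ 85.4, 376. ]))]
```

View pics/w4z.png

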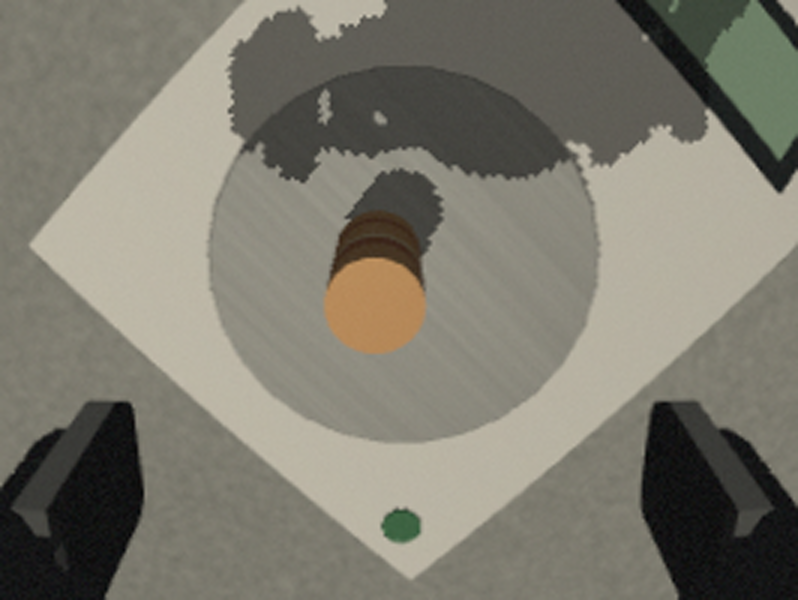

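```bash
python3 -c "
from h import *
import pickle;st=pickle.load(open('st4.pkl','rb'))
p=hit('wrist',(245,202),.12,st);print(p, hit('wrist',(245-16.5,202),.12,st)-hit('wrist',(245+16.5,202),.12,st))
go(p[0],p[1],.27,3.797)"
```

```text
[0.53204356 0.18994901 0.12      ] [ 0.01495492 -0.01911968  0.        ]
t 7.45 pos [0.5272 0.1916 0.3569] th -2.4814 j6 -2.006 tilt [ 1.e-04 -8.e-04 -1.e+00] w 0.0852 F [ 0.9 -0.6 -1. ]
LINEAR [-0.0028 -0.0042  0.0869] YAW 0.0048 rows 2.086834987357236 0.03856014084387223
```

Plug top is at zoom (375, 306), so it stands at (0.532, 0.190), with a measured width of 24.3 mm (given: 25). I'll grip it near the top.

jog_arm --plan '[{"hand": 100,"linear": [-0.003,-0.004,0.01],"yaw": 0.005},{"hand": 100,"linear": [-0.003,-0.004,0.035],"yaw": 0.005},{"hand": 80,"linear": [-0.003,-0.004,0.06],"yaw": 0.005},{"hand": 60,"linear": [-0.003,-0.004,0.076],"yaw": 0.005},{"hand": 50,"linear": [-0.003,-0.004,0.076],"yaw": 0.005}]'

```text
time_s: 7.87
tool_pos: [0.5309, 0.1883, 0.2764]
ee_rot: [-0.321, 0.947, -0.0, -0.004]
contact_force: [-0.8, -0.0, 0.7]
gripper_width: 0.0519
```

jog_arm --plan '[{"hand": 50,"linear": [0,0,0],"yaw": 0}]'

```text
time_s: 7.95
tool_pos: [0.5315, 0.1872, 0.2758]
ee_rot: [-0.32, 0.947, -0.0, -0.005]
contact_force: [0.2, 0.4, -0.2]
gripper_width: 0.0431
```

```bash
python3 -c "
from h import *
st=env.get_state(); im=snap('wrist','w5.png')
print(proj('wrist',np.array([.532,.190,.12]),st))
go(.532,.190,.28,3.797)
cv2.imwrite('pics/w5z.png',cv2.resize(cv2.imread('pics/w5.png')[140:340,120:386],(798,600),interpolation=cv2.INTER_CUBIC))"
```

```text
[254.8931614  259.67465999]
t 8.0 pos [0.5312 0.187  0.2756] th -2.4906 j6 -2.005 tilt [-0.0101 -0.004  -0.9999] w 0.0423 F [-0.3 -0.4 -1.6]
LINEAR [-0.0024  0.0019 -0.0044] YAW -0.0044 rows 0.1288992590700564 0.035266418040292
```

View pics/w5z.png

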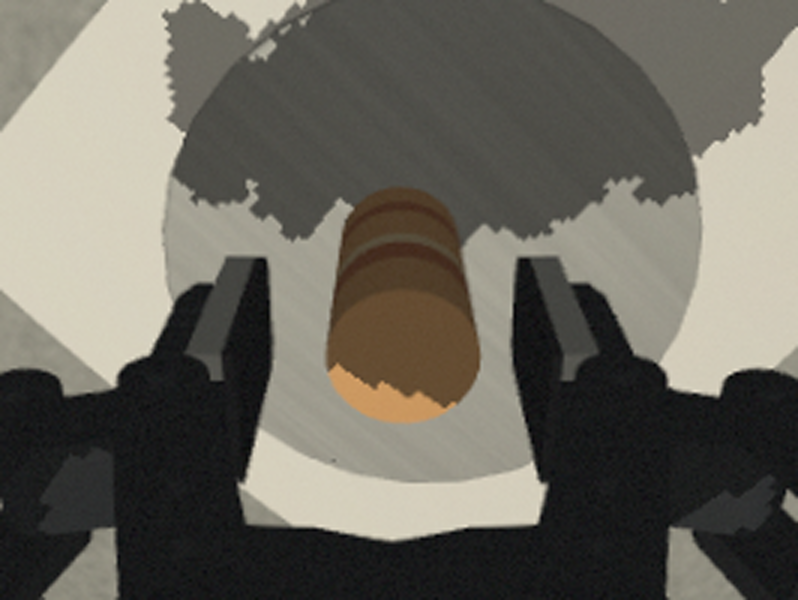

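jog_arm --plan '[{"hand": 50,"linear": [-0.004,0.0015,-0.004],"yaw": 0},{"hand": 50,"linear": [-0.004,0.0015,-0.004],"yaw": 0},{"hand": 50,"linear": [-0.004,0.0015,-0.004],"yaw": 0},{"hand": 50,"linear": [-0.004,0.0015,-0.004],"yaw": 0}]'

```text
time_s: 8.33
tool_pos: [0.5339, 0.1907, 0.2806]
ee_rot: [-0.32, 0.947, -0.0, -0.004]
contact_force: [-0.0, 0.2, 0.5]
gripper_width: 0.0426
```

jog_arm --plan '[{"hand": 35,"linear": [0,0,0],"yaw": 0},{"hand": 20,"linear": [0,0,0],"yaw": 0},{"hand": 10,"linear": [0,0,0],"yaw": 0},{"hand": 0,"linear": [0,0,0],"yaw": 0},{"hand": 0,"linear": [0,0,0],"yaw": 0}]'

```text
time_s: 8.75
tool_pos: [0.534, 0.1909, 0.2815]
ee_rot: [-0.32, 0.947, -0.0, -0.004]
contact_force: [-0.7, 0.3, 5.3]
gripper_width: 0.0223
```

jog_arm --plan '[{"hand": 0,"linear": [0,0,0],"yaw": 0},{"hand": 0,"linear": [0,0,0],"yaw": 0},{"hand": 0,"linear": [0,0,0],"yaw": 0}]'

```text
time_s: 9.0
tool_pos: [0.534, 0.1909, 0.2815]
ee_rot: [-0.32, 0.947, -0.0, -0.004]
contact_force: [-0.2, -0.1, 2.6]
gripper_width: 0.0224
```

```bash
python3 -c "
from h import *
st=env.get_state(); im=snap('wrist','w6.png')
go(.532,.190,.28,3.797)
cv2.imwrite('pics/w6z.png',cv2.resize(cv2.imread('pics/w6.png')[140:340,120:386],(798,600),interpolation=cv2.INTER_CUBIC))"
```

```text
t 9.05 pos [0.534  0.1909 0.2815] th -2.4904 j6 -2.0 tilt [-0.0067 -0.003  -1.    ] w 0.0225 F [ 0.  -0.4  2.6]
LINEAR [0.0022 0.0005 0.0015] YAW -0.0042 rows 0.0651232297293616 0.033562821246276
```

View pics/w6z.png

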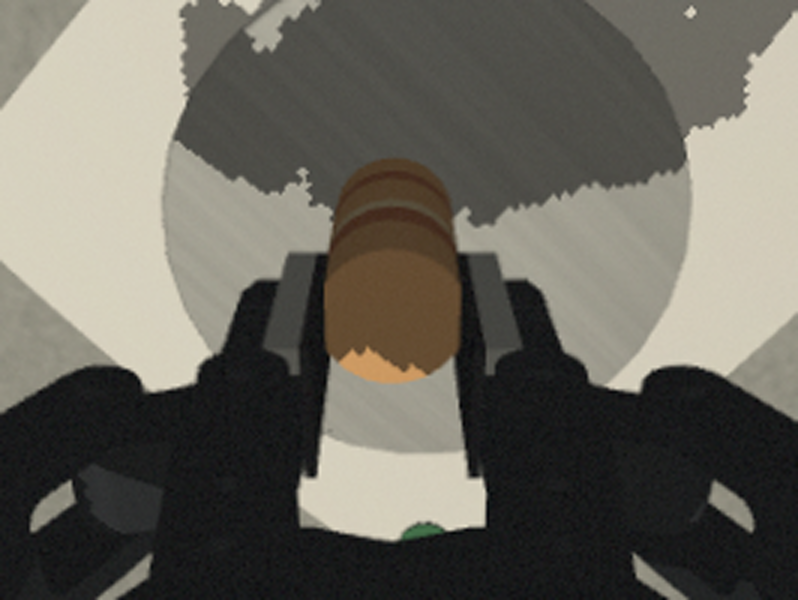

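Gripped: the plug is centred between the pads at zoom (393, 315), opening 22 mm. The tip plates span about 40 mm, so they can go a little way into the 50 mm opening. Lifting.

jog_arm --plan '[{"hand": 0,"linear": [0,0,-0.015],"yaw": 0},{"hand": 0,"linear": [0,0,-0.035],"yaw": 0},{"hand": 0,"linear": [0,0,-0.06],"yaw": 0},{"hand": 0,"linear": [0,0,-0.09],"yaw": 0},{"hand": 0,"linear": [0,0,-0.09],"yaw": 0}]'

```text
time_s: 9.47
tool_pos: [0.5362, 0.1916, 0.3767]
ee_rot: [-0.32, 0.947, -0.001, 0.001]
contact_force: [1.3, -0.4, 0.9]
gripper_width: 0.0226
```

```bash
python3 -c "
from h import *
go(.518,-.197,.37,3.797)"
```

```text
t 9.47 pos [0.5362 0.1916 0.3767] th -2.4903 j6 -2.0 tilt [ 3.1e-03 -9.0e-04 -1.0e+00] w 0.0226 F [ 1.3 -0.4  0.9]
LINEAR [ 0.25  -0.298  0.007] YAW -0.0042 rows 9.329566987117861 0.0332930700652108
```

jog_arm --plan '[{"hand": 0,"linear": [0.01,-0.012,0],"yaw": 0.12},{"hand": 0,"linear": [0.02,-0.024,0],"yaw": 0.24},{"hand": 0,"linear": [0.03,-0.036,0],"yaw": 0.36},{"hand": 0,"linear": [0.04,-0.048,0],"yaw": 0.48},{"hand": 0,"linear": [0.05,-0.06,0],"yaw": 0.6}]'

```text
time_s: 9.88
tool_pos: [0.5324, 0.1128, 0.3758]
ee_rot: [-0.023, 1.0, -0.001, 0.001]
contact_force: [-0.4, 0.4, 0.2]
gripper_width: 0.0222
```

```bash
python3 -c "
from h import *
go(.518,-.197,.37,.656)"
```

```text
t 9.88 pos [0.5324 0.1128 0.3758] th -3.0961 j6 -1.535 tilt [ 0.0016 -0.0012 -1.    ] w 0.0222 F [-0.4  0.4  0.2]
LINEAR [ 0.0285 -0.3088  0.0061] YAW 2.5311 rows 7.438890055602377 20.248878963350627
```

jog_arm --plan '[{"hand": 0,"linear": [0.001,-0.015,0],"yaw": 0.12},{"hand": 0,"linear": [0.002,-0.03,0],"yaw": 0.24},{"hand": 0,"linear": [0.004,-0.045,0],"yaw": 0.36},{"hand": 0,"linear": [0.006,-0.06,0],"yaw": 0.48},{"hand": 0,"linear": [0.007,-0.075,0],"yaw": 0.6}]'

```text
time_s: 10.3
tool_pos: [0.5284, 0.0368, 0.3748]
ee_rot: [0.277, 0.961, -0.001, -0.0]
contact_force: [0.3, 0.1, -0.2]
gripper_width: 0.0222
```

```bash
python3 -c "
from h import *
go(.518,-.197,.37,.656)"
```

```text
t 10.3 pos [0.5284 0.0368 0.3748] th 2.5813 j6 -1.071 tilt [-4.0e-04 -1.2e-03 -1.0e+00] w 0.0222 F [ 0.3  0.1 -0.2]
LINEAR [-0.1155 -0.2036  0.0051] YAW 1.9253 rows 5.613486887723427 15.402002070129743
```

jog_arm --plan '[{"hand": 0,"linear": [-0.006,-0.01,0],"yaw": 0.12},{"hand": 0,"linear": [-0.014,-0.024,0],"yaw": 0.24},{"hand": 0,"linear": [-0.022,-0.038,0],"yaw": 0.36},{"hand": 0,"linear": [-0.03,-0.053,0],"yaw": 0.48},{"hand": 0,"linear": [-0.038,-0.067,0],"yaw": 0.6}]'

```text
time_s: 10.72
tool_pos: [0.5245, -0.0409, 0.3738]
ee_rot: [0.551, 0.835, -0.001, -0.001]
contact_force: [-0.1, -0.1, -0.6]
gripper_width: 0.0225
```

```bash
python3 -c "
from h import *
go(.518,-.197,.37,.656)"
```

```text
t 10.72 pos [ 0.5245 -0.0409  0.3738] th 1.9753 j6 -0.614 tilt [-0.0022 -0.0011 -1.    ] w 0.0225 F [-0.1 -0.1 -0.6]
LINEAR [-0.1409 -0.0674  0.004 ] YAW 1.3193 rows 3.7468739162352516 10.554756735933374
```

jog_arm --plan '[{"hand": 0,"linear": [-0.014,-0.007,0],"yaw": 0.12},{"hand": 0,"linear": [-0.028,-0.014,0],"yaw": 0.24},{"hand": 0,"linear": [-0.042,-0.02,0],"yaw": 0.36},{"hand": 0,"linear": [-0.056,-0.027,0],"yaw": 0.48},{"hand": 0,"linear": [-0.07,-0.033,0],"yaw": 0.6}]'

```text
time_s: 11.13
tool_pos: [0.5213, -0.1191, 0.3728]
ee_rot: [0.775, 0.632, -0.002, -0.001]
contact_force: [0.8, 0.0, -0.4]
gripper_width: 0.0222
```

```bash
python3 -c "
from h import *
go(.518,-.197,.37,.656)"
```

```text
t 11.13 pos [ 0.5213 -0.1191  0.3728] th 1.3693 j6 -0.152 tilt [-3.9e-03 -6.0e-04 -1.0e+00] w 0.0222 F [ 0.8  0.  -0.4]
LINEAR [-0.077   0.0124  0.0029] YAW 0.7133 rows 1.8720644248096334 5.7061602191819505
```

jog_arm --plan '[{"hand": 0,"linear": [-0.015,0.002,0],"yaw": 0.12},{"hand": 0,"linear": [-0.03,0.005,0],"yaw": 0.24},{"hand": 0,"linear": [-0.045,0.007,0],"yaw": 0.36},{"hand": 0,"linear": [-0.06,0.01,0],"yaw": 0.48},{"hand": 0,"linear": [-0.077,0.012,0],"yaw": 0.6}]'

```text
time_s: 11.55
tool_pos: [0.5175, -0.1974, 0.3717]
ee_rot: [0.928, 0.373, -0.002, -0.001]
contact_force: [0.1, -0.0, -1.5]
gripper_width: 0.0222
```

```bash
python3 -c "
from h import *
go(.518,-.197,.33,.656)"
```

```text
t 11.55 pos [ 0.5175 -0.1974  0.3717] th 0.7636 j6 0.319 tilt [-5.4e-03  4.0e-04 -1.0e+00] w 0.0222 F [ 0.1 -0.  -1.5]
LINEAR [0.0008 0.0002 0.0417] YAW 0.1076 rows 1.00085595676715 0.8604138256299212
```

jog_arm --plan '[{"hand": 0,"linear": [0.001,0,0.015],"yaw": 0.06},{"hand": 0,"linear": [0.001,0,0.03],"yaw": 0.108},{"hand": 0,"linear": [0.001,0,0.04],"yaw": 0.108},{"hand": 0,"linear": [0.001,0,0.04],"yaw": 0.108},{"hand": 0,"linear": [0.001,0,0.04],"yaw": 0.108}]'

```text
time_s: 11.97
tool_pos: [0.5178, -0.1965, 0.3308]
ee_rot: [0.947, 0.323, -0.003, -0.002]
contact_force: [-0.5, 0.3, 0.8]
gripper_width: 0.022
```

```bash
python3 -c "
from h import *
st=env.get_state(); im=snap('wrist','w7.png')
import pickle;pickle.dump(st,open('st7.pkl','wb'))
go(.518,-.197,.33,.656)
a=cv2.imread('pics/w7.png')
for q in(-.3927,.3927):
  for r in(.036,.093):
    t=-2.488+q; print('corner',proj('wrist',np.array([.5698+r*np.cos(t),-.1577+r*np.sin(t),.066]),st).round(1))
cv2.imwrite('pics/w7z.png',cv2.resize(a[80:340,100:446],(798,600),interpolation=cv2.INTER_CUBIC))"; python3 m2.py w7.png st7.pkl
```

```text
t 12.02 pos [ 0.5181 -0.1966  0.3317] th 0.6567 j6 0.428 tilt [-5.5e-03  5.0e-04 -1.0e+00] w 0.022 F [ 0.2 -0.2 -0.7]
LINEAR [-0.0003  0.0003  0.0017] YAW 0.0007 rows 0.04186428893218855 0.005235858315504771
corner [234.9 151.8]
corner [210.  213.2]
corner [269.5 152. ]
corner [293.7 213.6]
box centre [ 0.57075876 -0.15874248  0.10645364] 3508
yellow 453 yaw 2.7474 span 0.935
blue 1432 yaw 2.7565 span 0.946
red 1585 yaw 2.7647 span 0.946
green 38 yaw 2.7652 span 0.934
bar rect ((570.5037231445312, -157.5628662109375), (60.37040710449219, 13.298778533935547), 37.453216552734375) 1665 mean [ 0.5719243  -0.15629703]
bar ang -2.4958107315934646 0.6457819219963284
opening ang -2.4911462224684406 533
```

View pics/w7z.png

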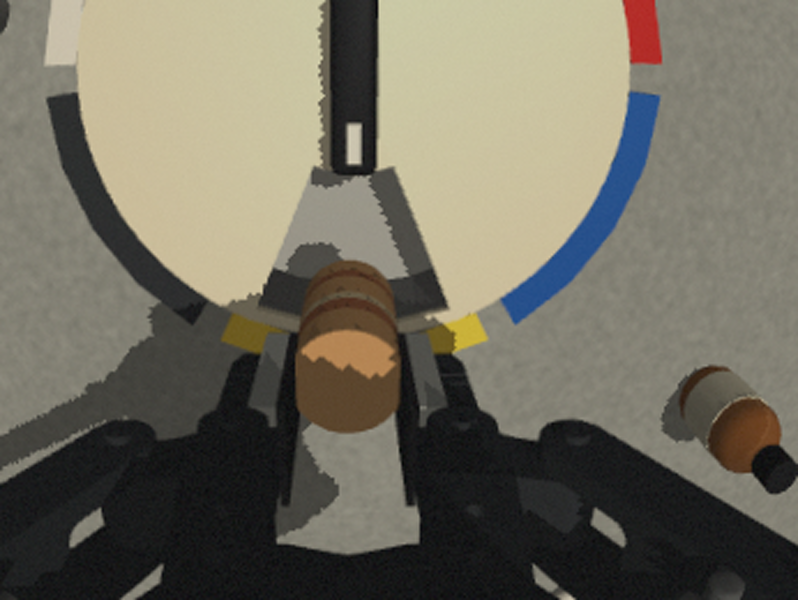

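```bash
python3 -c "
from h import *
import pickle;st=pickle.load(open('st7.pkl','rb'))
ux=np.array([np.cos(.6567),np.sin(.6567)]);uy=np.array([np.sin(.6567),-np.cos(.6567)])
C=np.array([.5698,-.1577])
def rep(n,p): print(n,p.round(4),'rad(along tool x from axis)',((p[:2]-C)@ux).round(4),'tang',((p[:2]-C)@uy).round(4))
top=hit('wrist',(250.9,245.5),.1701,st);rep('top',top)
b=hit('wrist',(250.5,193.5),.1202,st);b[:2]-=.0125*ux;rep('bottom',b)
g=np.array(st['tool_pos'])+R.from_quat(st['ee_rot']).as_matrix()@[0,0,.165];rep('grasp',g)
for zp in((312,168),(397,168),(260,305),(447,310)):rep('open corner',hit('wrist',(100+zp[0]/2.306,80+zp[1]/2.308),.066,st))
"
```

```text
top [ 0.5207 -0.1945  0.1701] rad(along tool x from axis) -0.0613 tang -0.0008
bottom [ 0.5191 -0.1952  0.1202] rad(along tool x from axis) -0.0631 tang -0.0012
grasp [ 0.5166 -0.1963  0.1658] rad(along tool x from axis) -0.0657 tang -0.0019
open corner [ 0.5346 -0.1677  0.066 ] rad(along tool x from axis) -0.034 tang -0.0136
open corner [ 0.5526 -0.191   0.066 ] rad(along tool x from axis) -0.0339 tang 0.0158
open corner [ 0.4822 -0.1829  0.066 ] rad(along tool x from axis) -0.0848 tang -0.0335
open corner [ 0.5228 -0.2387  0.066 ] rad(along tool x from axis) -0.0867 tang 0.0355
```

jog_arm --plan '[{"hand": 0,"linear": [-0.004,0.002,0.01],"yaw": 0.005},{"hand": 0,"linear": [-0.004,0.002,0.025],"yaw": 0.005},{"hand": 0,"linear": [-0.004,0.002,0.045],"yaw": 0.005},{"hand": 0,"linear": [-0.004,0.002,0.045],"yaw": 0.005},{"hand": 0,"linear": [-0.004,0.002,0.045],"yaw": 0.005}]'

```text
time_s: 12.43
tool_pos: [0.5156, -0.2005, 0.2862]
ee_rot: [0.947, 0.32, -0.003, -0.002]
contact_force: [0.4, 0.4, -0.5]
gripper_width: 0.0221
```

```bash
python3 -c "
from h import *
st=env.get_state(); im=snap('wrist','w8.png')
go(.518,-.197,.2295,.651)
a=cv2.imread('pics/w8.png')
cv2.imwrite('pics/w8z.png',cv2.resize(a[80:340,100:446],(798,600),interpolation=cv2.INTER_CUBIC))"
```

```text
t 12.48 pos [ 0.5161 -0.2008  0.2871] th 0.652 j6 0.424 tilt [-5.2e-03  2.0e-04 -1.0e+00] w 0.0222 F [ 0.1  0.6 -1.1]
LINEAR [ 0.004  -0.0016  0.0576] YAW 0.001 rows 1.3851582977163688 0.007642540051063129
```

View pics/w8z.png

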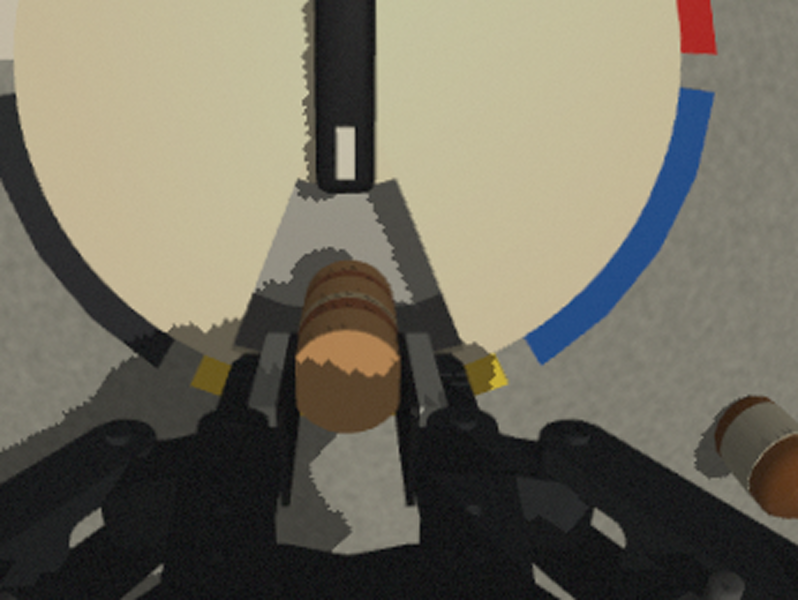

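The plug (zoom x 347) is in line with the middle of the opening (x 346) and inside its sides. Lowering in small steps.

jog_arm --plan '[{"hand": 0,"linear": [0,0,0.008],"yaw": 0},{"hand": 0,"linear": [0,0,0.016],"yaw": 0},{"hand": 0,"linear": [0,0,0.024],"yaw": 0},{"hand": 0,"linear": [0,0,0.034],"yaw": 0},{"hand": 0,"linear": [0,0,0.034],"yaw": 0}]'

```text
time_s: 12.9
tool_pos: [0.5151, -0.2003, 0.2509]
ee_rot: [0.947, 0.32, -0.004, -0.002]
contact_force: [-0.0, 0.0, -0.8]
gripper_width: 0.0221
```

```bash
python3 -c "
from h import *
st=env.get_state(); im=snap('wrist','w9.png')
go(.518,-.197,.2295,.651)
a=cv2.imread('pics/w9.png')
cv2.imwrite('pics/w9z.png',cv2.resize(a[80:340,100:446],(798,600),interpolation=cv2.INTER_CUBIC))"
```

```text
t 12.95 pos [ 0.5153 -0.2005  0.2516] th 0.652 j6 0.424 tilt [-0.008   0.0017 -1.    ] w 0.0218 F [ 0.   0.  -1.6]
LINEAR [ 0.0043 -0.001   0.0221] YAW 0.001 rows 0.5408752862803212 0.007643713241269445
```

View pics/w9z.png

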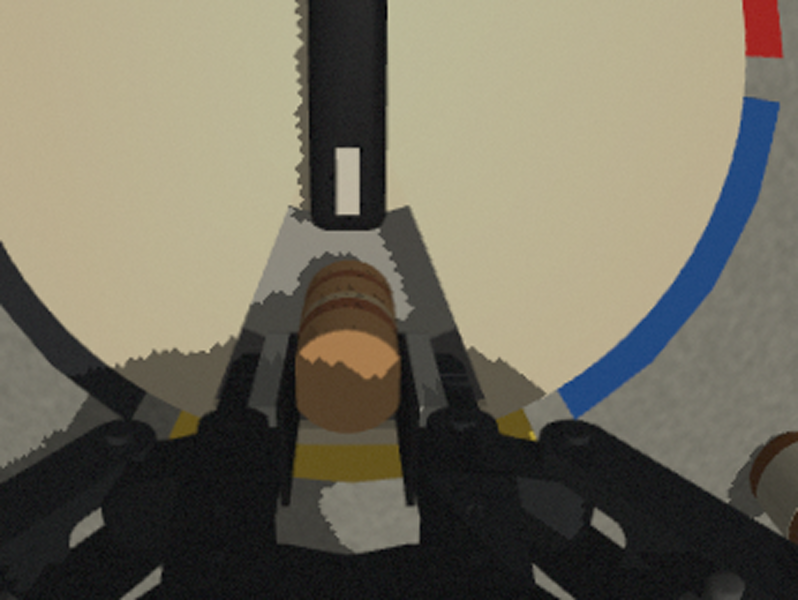

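jog_arm --plan '[{"hand": 0,"linear": [0,0,0.005],"yaw": 0},{"hand": 0,"linear": [0,0,0.01],"yaw": 0},{"hand": 0,"linear": [0,0,0.014],"yaw": 0},{"hand": 0,"linear": [0,0,0.014],"yaw": 0}]'

```text
time_s: 13.28
tool_pos: [0.5149, -0.2003, 0.2367]
ee_rot: [0.947, 0.32, -0.004, -0.003]
contact_force: [-0.6, 0.7, -0.8]
gripper_width: 0.0224
```

```bash
python3 -c "
from h import *
st=env.get_state(); im=snap('wrist','w10.png')
go(.518,-.197,.2295,.651)
a=cv2.imread('pics/w10.png')
cv2.imwrite('pics/w10z.png',cv2.resize(a[80:340,100:446],(798,600),interpolation=cv2.INTER_CUBIC))"
```

```text
t 13.33 pos [ 0.5151 -0.2004  0.2371] th 0.652 j6 0.424 tilt [-0.0089  0.0021 -1.    ] w 0.022 F [ 0.9 -0.5 -0.6]
LINEAR [ 0.0044 -0.0008  0.0076] YAW 0.001 rows 0.21108994801935083 0.008338725388197687
```

View pics/w10z.png

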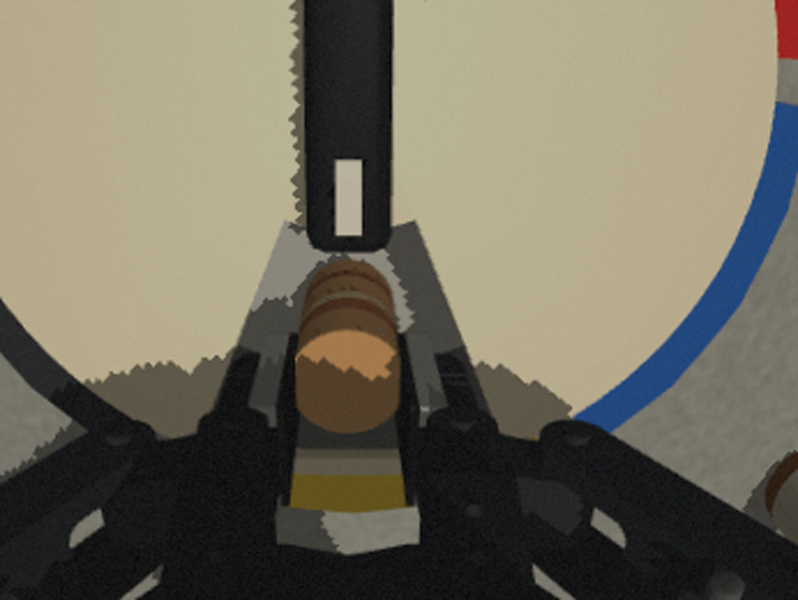

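jog_arm --plan '[{"hand": 0,"linear": [-0.002,0.001,0],"yaw": 0},{"hand": 0,"linear": [-0.002,0.001,0.003],"yaw": 0},{"hand": 0,"linear": [-0.002,0.001,0.006],"yaw": 0},{"hand": 0,"linear": [-0.002,0.001,0.008],"yaw": 0},{"hand": 0,"linear": [-0.002,0.001,0.008],"yaw": 0}]'

```text
time_s: 13.75
tool_pos: [0.5138, -0.2023, 0.2286]
ee_rot: [0.947, 0.32, -0.004, -0.003]
contact_force: [0.1, 0.9, -0.3]
gripper_width: 0.0222
```

```bash
python3 -c "
from h import *
st=env.get_state(); im=snap('wrist','w11.png')
go(.518,-.197,.2295,.651)
a=cv2.imread('pics/w11.png')
cv2.imwrite('pics/w11z.png',cv2.resize(a[80:340,100:446],(798,600),interpolation=cv2.INTER_CUBIC))"
```

```text
t 13.8 pos [ 0.5139 -0.2023  0.2288] th 0.6519 j6 0.42 tilt [-0.0095  0.0025 -1.    ] w 0.022 F [-0.3 -0.2 -0.7]
LINEAR [ 0.0065 -0.0017 -0.0007] YAW 0.0009 rows 0.1613730676750915 0.007448240015706986
```

View pics/w11z.png

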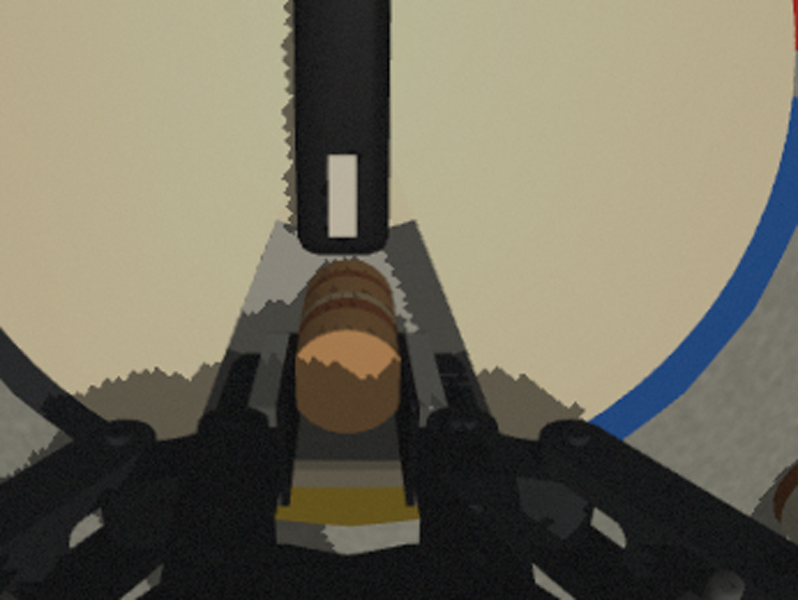

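jog_arm --plan '[{"hand": 32,"linear": [0,0,0],"yaw": 0},{"hand": 32,"linear": [0,0,0],"yaw": 0},{"hand": 32,"linear": [0,0,0],"yaw": 0},{"hand": 32,"linear": [0,0,0],"yaw": 0},{"hand": 32,"linear": [0,0,0],"yaw": 0}]'

```text
time_s: 14.22
tool_pos: [0.5139, -0.2023, 0.2289]
ee_rot: [0.947, 0.32, -0.004, -0.003]
contact_force: [-0.8, 0.4, 1.1]
gripper_width: 0.0272
```

```bash
python3 -c "
from h import *
st=env.get_state(); im=snap('wrist','w12.png')
go(.518,-.197,.25,.651)
a=cv2.imread('pics/w12.png')
cv2.imwrite('pics/w12z.png',cv2.resize(a[80:340,100:446],(798,600),interpolation=cv2.INTER_CUBIC))"
```

```text
t 14.27 pos [ 0.5139 -0.2023  0.2289] th 0.652 j6 0.42 tilt [-0.0093  0.0024 -1.    ] w 0.0274 F [ 0.  -0.4  0.7]
LINEAR [ 0.0063 -0.0019 -0.0211] YAW 0.001 rows 0.5302909364052147 0.0077365948780565574
```

View pics/w12z.png

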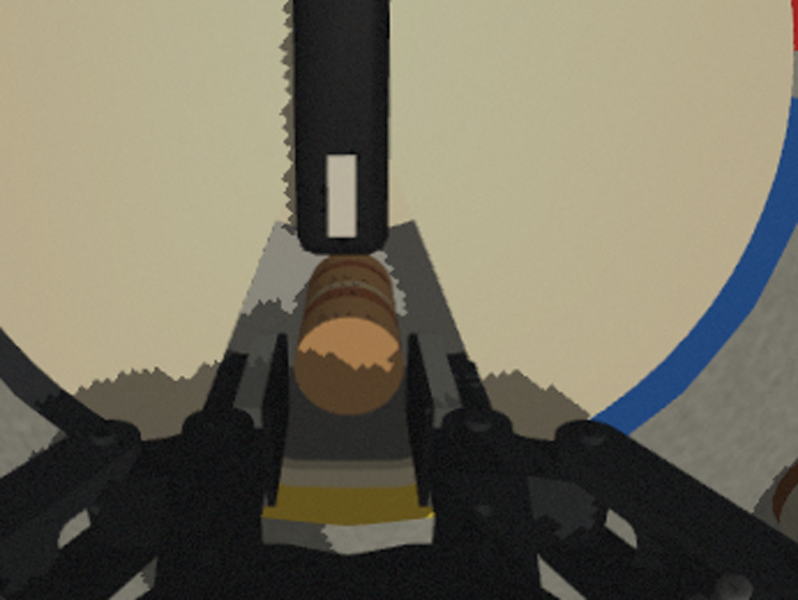

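The plug is free of both pads and upright inside the opening, top face at zoom (348, 365). Raising.

jog_arm --plan '[{"hand": 32,"linear": [0,0,-0.012],"yaw": 0},{"hand": 32,"linear": [0,0,-0.03],"yaw": 0},{"hand": 40,"linear": [0,0,-0.06],"yaw": 0},{"hand": 70,"linear": [0,0,-0.1],"yaw": 0},{"hand": 100,"linear": [0,0,-0.1],"yaw": 0}]'

```text
time_s: 14.68
tool_pos: [0.5171, -0.2036, 0.3361]
ee_rot: [0.947, 0.32, 0.001, 0.003]
contact_force: [0.8, -0.2, 0.4]
gripper_width: 0.0574
```

```bash
python3 -c "
from h import *
st=env.get_state(); im=snap('wrist','w13.png')
import pickle;pickle.dump(st,open('st13.pkl','wb'))
go(.5695,-.1575,.33,.653)
a=cv2.imread('pics/w13.png')
cv2.imwrite('pics/w13z.png',cv2.resize(a[60:340,70:443],(798,600),interpolation=cv2.INTER_CUBIC))
snap('top','t13.png')"; python3 m2.py w13.png st13.pkl
```

```text
t 14.73 pos [ 0.5163 -0.2033  0.3333] th 0.652 j6 0.42 tilt [-4.0e-04 -2.5e-03 -1.0e+00] w 0.0646 F [ 0.4 -0.5 -0.1]
LINEAR [ 0.0701 -0.0041  0.0032] YAW -0.001 rows 1.6846320381726567 0.007749636355904421
box centre [ 0.57051684 -0.15819744  0.10684425] 4311
yellow 1306 yaw 2.752 span 0.934
blue 1449 yaw 2.7557 span 0.942
red 1543 yaw 2.7563 span 0.94
green 13 yaw 2.7581 span 0.932
bar rect ((570.0431518554688, -157.5531463623047), (60.63373565673828, 12.893640518188477), 37.357749938964844) 1520 mean [ 0.5717579 -0.1565981]
bar ang -2.4917814988598543 0.6498111547299389
opening ang -2.4924922091407633 791
```

View pics/w13z.png

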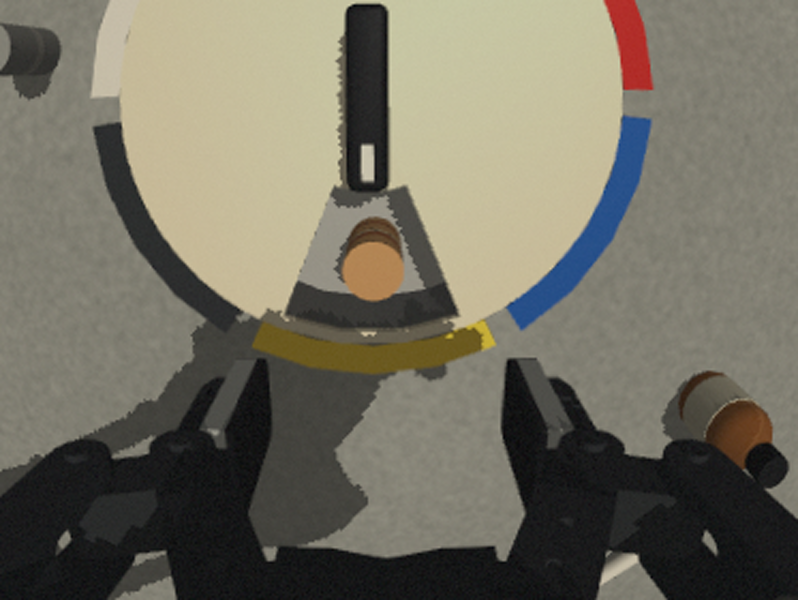

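The plug stands upright in the yellow compartment, seen through the opening at zoom (373, 270). Now I'll close the lid.

jog_arm --plan '[{"hand": 100,"linear": [0.03,-0.002,0],"yaw": 0},{"hand": 100,"linear": [0.07,-0.004,0],"yaw": 0},{"hand": 100,"linear": [0.07,-0.004,0],"yaw": 0},{"hand": 100,"linear": [0.07,-0.004,0],"yaw": 0},{"hand": 100,"linear": [0.07,-0.004,0],"yaw": 0}]'

```text
time_s: 15.2
tool_pos: [0.568, -0.1568, 0.329]
ee_rot: [0.947, 0.321, -0.004, -0.002]
contact_force: [-0.3, -0.5, -0.1]
gripper_width: 0.0854
```

```bash
python3 -c "
from h import *
st=env.get_state(); im=snap('wrist','w14.png')
import pickle;pickle.dump(st,open('st14.pkl','wb'))
go(.5695,-.1575,.25,.652)"; python3 m2.py w14.png st14.pkl
```

```text
t 15.25 pos [ 0.5678 -0.1572  0.3293] th 0.6521 j6 0.532 tilt [-8.1e-03  7.0e-04 -1.0e+00] w 0.0856 F [-0.   0.1 -0.7]
LINEAR [0.0017 0.0017 0.0793] YAW 0.0001 rows 1.9029777645186001 0.0006407111819921597
box centre [ 0.5702207  -0.15785608  0.10732033] 5299
yellow 893 yaw 2.7557 span 0.955
blue 781 yaw 2.7704 span 0.958
red 1676 yaw 2.7659 span 0.952
green 1949 yaw 2.7552 span 0.935
bar rect ((570.6168212890625, -157.64666748046875), (66.36819458007812, 16.441608428955078), 37.46120071411133) 1548 mean [ 0.573001  -0.1555438]
bar ang -2.4877466192977145 0.6538460342920787
opening ang -2.5058023172924084 1356
```

View pics/w14.png

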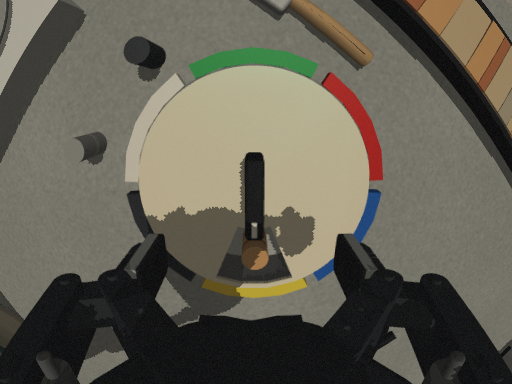

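jog_arm --plan '[{"hand": 100,"linear": [0.003,0.0025,0.02],"yaw": 0},{"hand": 100,"linear": [0.003,0.0025,0.05],"yaw": 0},{"hand": 100,"linear": [0.003,0.0025,0.079],"yaw": 0},{"hand": 80,"linear": [0.003,0.0025,0.079],"yaw": 0},{"hand": 60,"linear": [0.003,0.0025,0.079],"yaw": 0}]'

```text
time_s: 15.67
tool_pos: [0.5697, -0.1578, 0.2489]
ee_rot: [0.947, 0.32, -0.006, -0.003]
contact_force: [0.5, -0.5, 0.8]
gripper_width: 0.0639
```

jog_arm --plan '[{"hand": 40,"linear": [0,0,0],"yaw": 0},{"hand": 20,"linear": [0,0,0],"yaw": 0},{"hand": 10,"linear": [0,0,0],"yaw": 0},{"hand": 0,"linear": [0,0,0],"yaw": 0},{"hand": 0,"linear": [0,0,0],"yaw": 0}]'

```text
time_s: 16.08
tool_pos: [0.5702, -0.1581, 0.2506]
ee_rot: [0.947, 0.32, -0.005, -0.002]
contact_force: [-2.3, 0.0, 6.1]
gripper_width: 0.0127
```

jog_arm --plan '[{"hand": 0,"linear": [0,0,0],"yaw": 0},{"hand": 0,"linear": [0,0,0],"yaw": 0},{"hand": 0,"linear": [0,0,0],"yaw": 0},{"hand": 0,"linear": [0,0,0],"yaw": 0}]'

```text
time_s: 16.42
tool_pos: [0.5702, -0.1581, 0.2507]
ee_rot: [0.947, 0.32, -0.005, -0.002]
contact_force: [-0.6, -0.3, 1.4]
gripper_width: 0.013
```

```bash
python3 -c "
from h import *
go(.5695,-.1575,.25,2.754-np.pi)"
```

```text
t 16.42 pos [ 0.5702 -0.1581  0.2507] th 0.6513 j6 0.535 tilt [-9.7e-03  3.0e-04 -1.0e+00] w 0.013 F [-0.6 -0.3  1.4]
LINEAR [-0.0002 -0.0009  0.0007] YAW 1.0389 rows 0.02841195672070341 8.311226052360173
```

jog_arm --plan '[{"hand": 0,"linear": [0,0,0],"yaw": 0.08},{"hand": 0,"linear": [0,0,0],"yaw": 0.17},{"hand": 0,"linear": [0,0,0],"yaw": 0.26},{"hand": 0,"linear": [0,0,0],"yaw": 0.36},{"hand": 0,"linear": [0,0,0],"yaw": 0.46}]'

```text
time_s: 16.83
tool_pos: [0.5703, -0.158, 0.2507]
ee_rot: [0.996, 0.093, -0.005, -0.001]
contact_force: [0.7, -0.5, -0.7]
gripper_width: 0.0125
```

jog_arm --plan '[{"hand": 0,"linear": [0,0,0],"yaw": 0.1},{"hand": 0,"linear": [0,0,0],"yaw": 0.2},{"hand": 0,"linear": [0,0,0],"yaw": 0.3},{"hand": 0,"linear": [0,0,0],"yaw": 0.4},{"hand": 0,"linear": [0,0,0],"yaw": 0.48}]'

```text
time_s: 17.25
tool_pos: [0.5703, -0.158, 0.2507]
ee_rot: [0.989, -0.148, -0.005, 0.0]
contact_force: [-1.6, -0.3, -0.6]
gripper_width: 0.0125
```

```bash
python3 -c "
from h import *
go(.5695,-.1575,.25,2.754-np.pi)"
```

```text
t 17.25 pos [ 0.5703 -0.158   0.2507] th -0.2979 j6 1.484 tilt [-1.000e-02  9.000e-04 -9.999e-01] w 0.0125 F [-1.6 -0.3 -0.6]
LINEAR [-0.0009 -0.0002  0.0007] YAW 0.0897 rows 0.02699059807588576 0.717240269506779
```

jog_arm --plan '[{"hand": 0,"linear": [0,0,0],"yaw": 0.05},{"hand": 0,"linear": [0,0,0],"yaw": 0.09},{"hand": 0,"linear": [0,0,0],"yaw": 0.09},{"hand": 0,"linear": [0,0,0],"yaw": 0.09}]'

```text
time_s: 17.58
tool_pos: [0.5703, -0.158, 0.2507]
ee_rot: [0.981, -0.192, -0.005, 0.0]
contact_force: [-0.8, -1.0, -0.1]
gripper_width: 0.0129
```

jog_arm --plan '[{"hand": 60,"linear": [0,0,0],"yaw": 0},{"hand": 60,"linear": [0,0,0],"yaw": 0},{"hand": 60,"linear": [0,0,0],"yaw": 0},{"hand": 60,"linear": [0,0,0],"yaw": 0},{"hand": 60,"linear": [0,0,0],"yaw": 0}]'

```text
time_s: 18.0
tool_pos: [0.5703, -0.1579, 0.2507]
ee_rot: [0.981, -0.192, -0.005, 0.0]
contact_force: [-0.0, -0.2, 0.3]
gripper_width: 0.0511
```

jog_arm --plan '[{"hand": 100,"linear": [0,0,-0.03],"yaw": 0},{"hand": 100,"linear": [0,0,-0.06],"yaw": 0},{"hand": 100,"linear": [0,0,-0.09],"yaw": 0},{"hand": 100,"linear": [0,0,-0.12],"yaw": 0},{"hand": 100,"linear": [0,0,-0.12],"yaw": 0}]'

```text
time_s: 18.42
tool_pos: [0.5731, -0.1586, 0.3775]
ee_rot: [0.981, -0.192, 0.001, 0.002]
contact_force: [1.0, -0.1, 0.4]
gripper_width: 0.0854
```

jog_arm --plan '[{"hand": 100,"linear": [0,0,0],"yaw": 0},{"hand": 100,"linear": [0,0,0],"yaw": 0}]'

```text
time_s: 18.58
tool_pos: [0.5732, -0.1586, 0.3784]
ee_rot: [0.981, -0.192, 0.002, 0.002]
contact_force: [-0.0, -0.4, 0.7]
gripper_width: 0.0854
```

```bash
python3 -c "
from h import *
st=env.get_state(); im=snap('wrist','w15.png')
import pickle;pickle.dump(st,open('st15.pkl','wb'))
go(.5695,-.1575,.25,.652)
snap('scene','s15.png')
a=cv2.imread('pics/s15.png');cv2.imwrite('pics/s15z.png',cv2.resize(a,(800,600)))"; python3 m2.py w15.png st15.pkl
```

```text
t 18.63 pos [ 0.5729 -0.1585  0.3772] th -0.3866 j6 1.572 tilt [ 0.0017 -0.0035 -1.    ] w 0.0855 F [ 1.1  0.3 -0.2]
LINEAR [-3.900e-03  1.000e-04  1.272e-01] YAW -1.0386 rows 3.0523527798054033 8.30898259027704
box centre [ 0.57030149 -0.15765283  0.10723026] 4536
yellow 820 yaw 2.77 span 0.952
blue 1179 yaw 2.7654 span 0.942
red 1359 yaw 2.7563 span 0.936
green 1178 yaw 2.747 span 0.944
bar rect ((570.4427490234375, -157.18450927734375), (30.786359786987305, 66.82587432861328), 67.82798767089844) 1257 mean [ 0.5683916  -0.15693842]
bar ang 2.7537049238693454 -0.38788772972044805
opening ang 2.7569142952864727 1595
```

View pics/w15.png

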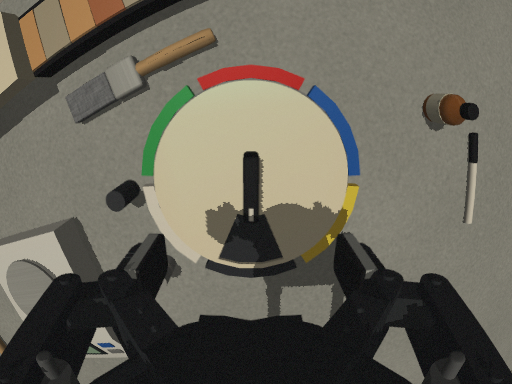

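View pics/s15z.png

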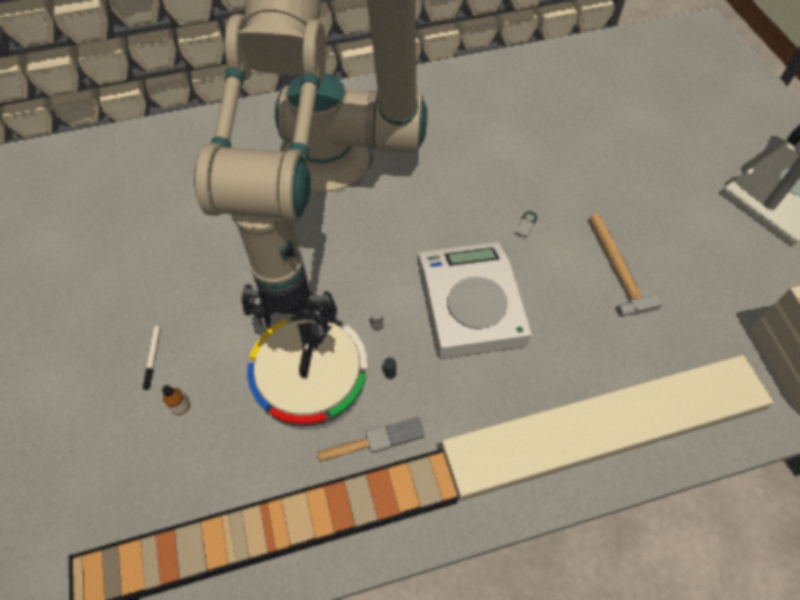

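```bash
python3 -c "
from cell import job_done
print(job_done())"
```

```text
the job is handed in; nothing more can be done
None
```

The orange plug is stored in the yellow compartment and the box is closed. I handed the job in at about 18.7 s, with the gripper open and well above the lid.

**What I did:**
- I turned the lid by its grip bar to about 1.045 rad and picked the plug off the balance near its top.
- I lowered it through the opening until its underside was about 10 mm above the compartment floor. I let it go there rather than at the floor, to keep the fingers clear of the lid.
- I turned the lid back over the dark solid section.

**Last checks:**
- **Plug:** after release, the wrist camera showed it upright in the yellow compartment. It was not visible again once the lid closed.
- **Lid:** the bar and opening measured 2.754 and 2.757 rad against a box yaw of about 2.757, so the lid is at 0 to within about 0.01 rad. The colour strips gave yaws between 2.747 and 2.770, which limits how finely this can be checked.
- **Everything else:** the balance pan is empty. I saw no change in the other items in the scene picture, but I did not measure them.
- **Forces:** the highest tool force I read was about 7 N, while gripping the bar.

**What did not go to plan:** the last joint would have reached its limit over the opening, so I turned the hand half a turn while carrying the plug. No check failed.

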